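# Change over the burn-in dock

## Task

Change over the burn-in dock: take the finished green carriers out of it (press a bay's blue thumb tab to open its latch) and lay them flat in the yellow return tray; every orange carrier goes into a bay of its own, pushed fully home so that the opened latch snaps shut over it, and gets one converter module from the black pocket tray, lid up and flat in its pocket. When all is loaded, press the green start button; leave the screwdriver, solder spool, circuit board and tape where they lie.

Things in the scene. Friction and masses are not known exactly. Their poses are not given: they have to be found in the camera images.
- dock: Burn-in dock, a grey box 190 x 360 mm, fixed on the bench. Origin on its underside, midway along y; x from its front (robot side) to its back, y left, z up. From front to back: a step 24 mm high (x = -75 to -33 mm), the deck, 45 mm high, and a rib 72 mm high (x = 70 to 115 mm). On the deck are three open-topped bays side by side, 90 mm apart along y, with a blue latch lever in the middle of the front of each; a green button at the right end.
- bay0 (a point): Centre of the seat of the left bay, 51 mm above the bench; axes as the dock's. A carrier lies in it flat, its length along x, and fully home has its origin here. Black guides all round leave 1.5 mm of play; their flared mouths rise 10 mm (sides) and 15 mm (ends) above the seat, so fingers holding a carrier by its sides must stay higher than that.
- latch0 (a joint): Latch lever of bay 0, over-centre spring: stays at 0 rad shut (hook on carrier's front top edge; blocks an empty bay) or 0.36 open. To open, press its thumb tab (level, 24 mm wide, over the step; press point 74 mm before the bay's centre, 4 mm above the seat) down 8 to 10 mm, 4 N; the upright (33 mm above the seat) 30 mm behind leans 11 mm this way; a foot lifts the carrier's front 5 mm. Carrier pushed home, 10 N, shuts it.
- bay1 (a point): Centre of the seat of the middle bay, 51 mm above the bench; axes as the dock's. A carrier lies in it flat, its length along x, and fully home has its origin here. Black guides all round leave 1.5 mm of play; their flared mouths rise 10 mm (sides) and 15 mm (ends) above the seat, so fingers holding a carrier by its sides must stay higher than that.
- latch1 (a joint): Latch lever of bay 1, over-centre spring: stays at 0 rad shut (hook on carrier's front top edge; blocks an empty bay) or 0.36 open. To open, press its thumb tab (level, 24 mm wide, over the step; press point 74 mm before the bay's centre, 4 mm above the seat) down 8 to 10 mm, 4 N; the upright (33 mm above the seat) 30 mm behind leans 11 mm this way; a foot lifts the carrier's front 5 mm. Carrier pushed home, 10 N, shuts it.
- bay2 (a point): Centre of the seat of the right bay, 51 mm above the bench; axes as the dock's. A carrier lies in it flat, its length along x, and fully home has its origin here. Black guides all round leave 1.5 mm of play; their flared mouths rise 10 mm (sides) and 15 mm (ends) above the seat, so fingers holding a carrier by its sides must stay higher than that.
- latch2 (a joint): Latch lever of bay 2, over-centre spring: stays at 0 rad shut (hook on carrier's front top edge; blocks an empty bay) or 0.36 open. To open, press its thumb tab (level, 24 mm wide, over the step; press point 74 mm before the bay's centre, 4 mm above the seat) down 8 to 10 mm, 4 N; the upright (33 mm above the seat) 30 mm behind leans 11 mm this way; a foot lifts the carrier's front 5 mm. Carrier pushed home, 10 N, shuts it.
- start (a joint): Green start button, 26 mm across, in a black collar at the right end of the dock's deck; its top is at x = 0, y = -140, z = 67 mm of the dock's frame. Pressed straight down: 0 m = out, 0.006 m = fully in (5 N); springs back.
- carrier0: Orange carrier, a flat block 72 x 40 x 26 mm, about 120 g, starting on the bench at the left. Origin: centre of its underside; x along its length, z up; the same either way round. In the middle of its top is a pocket 25.5 x 19.5 mm (long side along x), its floor 21 mm above the origin, 5 mm deep, for one module. Two or three carriers are there; None = absent (or in the fingers).
- carrier1: Orange carrier, a flat block 72 x 40 x 26 mm, about 120 g, starting on the bench at the left. Origin: centre of its underside; x along its length, z up; the same either way round. In the middle of its top is a pocket 25.5 x 19.5 mm (long side along x), its floor 21 mm above the origin, 5 mm deep, for one module. Two or three carriers are there; None = absent (or in the fingers).
- carrier2: Orange carrier, a flat block 72 x 40 x 26 mm, about 120 g, starting on the bench at the left. Origin: centre of its underside; x along its length, z up; the same either way round. In the middle of its top is a pocket 25.5 x 19.5 mm (long side along x), its floor 21 mm above the origin, 5 mm deep, for one module. Two or three carriers are there; None = absent (or in the fingers).
- finished0: Green carrier, finished: same block as the orange ones, with a module clamped for good in its pocket (standing 7 mm out of its top). Origin: centre of its underside; x along its 72 mm length. It starts latched in a bay of the dock. Two are there, in any of the bays; None = absent (or in the fingers).
- finished1: Green carrier, finished: same block as the orange ones, with a module clamped for good in its pocket (standing 7 mm out of its top). Origin: centre of its underside; x along its 72 mm length. It starts latched in a bay of the dock. Two are there, in any of the bays; None = absent (or in the fingers).
- finished2: Green carrier, finished: same block as the orange ones, with a module clamped for good in its pocket (standing 7 mm out of its top). Origin: centre of its underside; x along its 72 mm length. It starts latched in a bay of the dock. Two are there, in any of the bays; None = absent (or in the fingers).
- return_tray: Yellow return tray before the dock, fixed, 105 x 200 mm (long way along its y), floor 4 mm and low rim 12 mm above the bench, inside 97 x 192 mm: room for two carriers side by side, each with its length along the tray's x. Origin: centre of its underside.
- module0: Converter module, a white block 20 x 14 x 12 mm with silver lid, 12 g, standing 8 mm out of a pocket of the black tray (95 x 150 x 10 mm, fixed, at the right; 2 x 3 pockets 44 x 48 mm apart, long side the tray's short way). Origin: centre of its underside; x along its length, z up. Four or five are there; None = absent (or in the fingers).
- module1: Converter module, a white block 20 x 14 x 12 mm with silver lid, 12 g, standing 8 mm out of a pocket of the black tray (95 x 150 x 10 mm, fixed, at the right; 2 x 3 pockets 44 x 48 mm apart, long side the tray's short way). Origin: centre of its underside; x along its length, z up. Four or five are there; None = absent (or in the fingers).
- module2: Converter module, a white block 20 x 14 x 12 mm with silver lid, 12 g, standing 8 mm out of a pocket of the black tray (95 x 150 x 10 mm, fixed, at the right; 2 x 3 pockets 44 x 48 mm apart, long side the tray's short way). Origin: centre of its underside; x along its length, z up. Four or five are there; None = absent (or in the fingers).
- module3: Converter module, a white block 20 x 14 x 12 mm with silver lid, 12 g, standing 8 mm out of a pocket of the black tray (95 x 150 x 10 mm, fixed, at the right; 2 x 3 pockets 44 x 48 mm apart, long side the tray's short way). Origin: centre of its underside; x along its length, z up. Four or five are there; None = absent (or in the fingers).
- module4: Converter module, a white block 20 x 14 x 12 mm with silver lid, 12 g, standing 8 mm out of a pocket of the black tray (95 x 150 x 10 mm, fixed, at the right; 2 x 3 pockets 44 x 48 mm apart, long side the tray's short way). Origin: centre of its underside; x along its length, z up. Four or five are there; None = absent (or in the fingers).
- driver: Bystander: red-handled screwdriver, 170 mm, lying crosswise near the robot. To be left alone.
- spool: Bystander: spool of solder, 54 mm across, 40 mm high, near the robot. To be left alone.
- board: Bystander: green circuit board 90 x 65 mm, 15 mm high, left of the dock. To be left alone.
- tape: Bystander: roll of yellow tape, 84 mm across, 19 mm high, right of the dock. To be left alone.
Mind the look-alikes: they are no part of the job. What is shaped like the carrier0 but brown, pink or red is not meant.

How it is judged:
By the outcome, as a careful person would: the job done as asked, in the order asked, and still so for the second after the job is handed in, with the robot touching nothing.
Of finished0, finished1, finished2 only 2 to 2 are there at a start; the rules pass over those that are not, and their reading is None.
Of carrier0, carrier1, carrier2 only 2 to 3 are there at a start; the rules pass over those that are not, and their reading is None.
Of module0, module1, module2, module3, module4 only 4 to 5 are there at a start; the rules pass over those that are not, and their reading is None.
At some moment in a run one of carrier0, carrier1, carrier2 may be knocked a few centimetres aside while the robot is not near it.
Once in a run the grip may slacken for a moment while it holds something.
It also fails if it takes over 210 s, if anything falls off the work surface, if the arm or the gripper's body presses on something with over 40 N, if the wrist force passes 120 N, or if a joint passes its speed limit or range.

## Robot

A 6-joint arm with a two-finger parallel gripper is mounted at the origin on the work surface. World frame = base frame: x ahead of the robot, y to its left, z up, the work surface at z = 0. Lengths are in mm, angles in degrees, forces in N, time in s.
With the tool pointing down it reaches from about 350 to 925 mm from the base axis. Payload 6.4 kg.
Tool frame: the origin (TCP) lies at the very end of the fingers, on their centre line; the grasp point (between the pads) lies 19 mm behind it; z points along the fingers, y is the line along which they close (so a half turn about z gives the same grasp; the last joint's range is limited). The gripper opens to 85 mm and grips with 20 to 120 N. Pads are 22 mm wide; open, the fingers measure 114 mm over their backs; the gripper's body (76 mm by 85 mm) begins 54 mm behind the grasp point. The pads swing forward as they close: fully open they stand 13 mm farther back than shut.
Start: joints at [-74.089, 14.043, 89.255, -0, 76.702, -9.975], TCP at [283.787, -584.79, 231.29] pointing down, gripper open.
Joint ranges: [-179.41, 179.41], [-58.25, 129.5], [7.25, 145.43], [-54.29, 234.29], [11.92, 165.04], [-157.13, 157.13]. Speed limits (degrees/s): [147.25, 147.25, 180, 180, 180, 180].

## Interface

Orientations are given as [roll, pitch, yaw] about the fixed x, y, z axes, in that order (R = Rz(yaw) Ry(pitch) Rx(roll)).
In Python, from workcell import state, optics, ctrl gives the robot as it stands. The module is installed in compiled form; this text tells all that it offers.
- The arm moves only by the tool servo_tool, never from a script. Its argument "deltas" is one flat list of numbers, 6 for each row, row after row: the shift along the tool's x, y, z in mm, then the turn, a rotation vector about the tool's x, y, z in degrees. In form: [dx, dy, dz, ax, ay, az, dx, dy, dz, ax, ay, az, ...]. A call has 1 to 12 rows; each row is the pose to reach, as a shift and turn from the pose commanded when the call began, along the tool's axes at that moment; what a row does not reach only later rows make up. A row lasts 1/8 s, in which the tool goes at most 62.5 mm and 10.7 degrees, less where a joint would pass 70% of its speed; a pose out of reach is approached as far as the arm can. A call with a gripper value outside its range is refused whole. "gripper" is the opening, from -1 (shut) to 1 (fully open), set as the call begins (left out, the last holds). The fingers move at their own pace and stop on an object; "newtons" is the grip in N (left out, the last holds). Time passes only in rows, so rows that repeat a pose let the fingers close. It gives the time, the measured TCP pose, the force, the opening and the grip force at its end, in the units of the state.
- state(): the state, without advancing time (a new reading comes with each control period).
- optics.grab_frame(name): name is "side" or "top"; returns (picture, depth): 420x560x3 uint8, red, green, blue; 420x560 float32, mm along the optical axis (not along the pixel's ray), 0 where there is no reading.
- optics.get_calibration(name): a dict with "intrinsics" (3x3 intrinsics, pixels), "xyz" and "orientation" of the camera in the world. Camera axes: x right, y down, z forward; pixel columns grow to the right and rows downward; lengths in mm; the calibration is good to about 2 mm. A picture is of the moment at which its call begins. get_calibration takes no time and is no camera call.
- ctrl.close_job(): hands the job in; it is judged then, once.
The state is a dict: "time_s": time; "joint_pos": joint angles; "qd": joint speeds; "effort": joint torques, N m; "tcp_pos": TCP position; "tool_rot": TCP orientation; "wrist_force": force on the tool from outside, world axes, zero at the start; "wrist_torque": the same for the moment, N m; "opening": finger opening in mm; "gripper_force": force on a finger pad.
Only numpy, scipy, OpenCV 4.12 (cv2) and the standard library are available. Lean on these libraries where they do the work, as an engineer would, in place of code of your own. Each camera call takes 0.05 s, during which the arm holds its last target. There are 200 camera calls.

## Working session

There is one attempt and no reset: what is moved stays moved. The work goes in short steps, Python scripts to look and compute and a tool call to move; the robot and the scene stay as the last step left them, time stands still between calls to the robot, and variables do not carry over. Pictures are saved under pics/ and viewed, at most 14 in all, crops included, and the job is handed in when it is done.

Besides the shell and the picture viewer there is one more tool, called as name(argument=value, ...) on one line, values as JSON. servo_tool: Moves the arm, as the interface text tells. Its arguments: {"type":"object","properties":{"deltas":{"type":"array"},"gripper":{"type":"number"},"newtons":{"type":"number"}},"required":["deltas"]}

```bash
mkdir -p pics
cat > h.py <<'E'
import numpy as np,cv2
from scipy.spatial.transform import Rotation as R
from workcell import state,optics,ctrl
def cam(n):
    c=optics.get_calibration(n);K=np.array(c["intrinsics"]);o=c["orientation"]
    o=np.array(o)
    Rm=o if o.shape==(3,3) else R.from_euler('xyz',o,degrees=True).as_matrix()
    return K,Rm,np.array(c["xyz"])
def ray(n,uv,z):
    K,Rm,t=cam(n);uv=np.atleast_2d(uv).astype(float)
    d=(Rm@np.linalg.inv(K)@np.c_[uv,np.ones(len(uv))].T).T
    return t+d*((z-t[2])/d[:,2])[:,None]
def proj(n,p):
    K,Rm,t=cam(n);q=(K@Rm.T@(np.atleast_2d(p)-t).T).T
    return q[:,:2]/q[:,2:]
def cloud(n,dep):
    K,Rm,t=cam(n);v,u=np.mgrid[:420,:560]
    c=np.stack([(u-K[0,2])/K[0,0]*dep,(v-K[1,2])/K[1,1]*dep,dep],-1)
    return c@Rm.T+t
E
python3 - <<'E'
from h import *
print(state()); 
for n in("top","side"):
    print(optics.get_calibration(n))
    p,d=optics.grab_frame(n);cv2.imwrite(f"pics/{n}0.png",p[:,:,::-1]);np.savez(f"{n}0.npz",p=p,d=d)
E
```

```text
{'time_s': 0.0, 'joint_pos': array([-7.40873340e+01,  1.40832251e+01,  8.93249398e+01, -2.82410044e-04,
        7.67014571e+01, -9.97404121e+00]), 'qd': array([-0.08543849,  0.05693452,  0.03089753, -0.00879169,  0.03745519,
        0.06953559]), 'effort': array([-5.20015074e-04, -4.29508460e+01, -3.26128113e+01, -1.48213330e-04,
        5.46190655e-03, -1.49191720e-05]), 'tcp_pos': array([ 283.64691125, -584.22848572,  230.19002969]), 'tool_rot': array([-1.79891987e+02, -1.87161819e-02,  2.58867548e+01]), 'wrist_force': array([0.25721718, 0.32811718, 0.02618023]), 'wrist_torque': array([ 0.02768423,  0.02258134, -0.00287996]), 'gripper_force': 0.0, 'opening': 85.07917157840407}
{'intrinsics': array([[436.45815945,   0.        , 280.68495755],
       [  0.        , 436.45815945, 211.38560257],
       [  0.        ,   0.        ,   1.        ]]), 'xyz': array([ 357.28056503,   19.1199875 , 1314.79616837]), 'orientation': array([-174.29830421,    0.47324283,  -89.47814415])}
{'intrinsics': array([[505.8250759 ,   0.        , 273.82824653],
       [  0.        , 505.8250759 , 219.09549235],
       [  0.        ,   0.        ,   1.        ]]), 'xyz': array([ 270.52195507, -985.04252658,  910.61170092]), 'orientation': array([-129.30728699,   -0.14746432,  -12.92142828])}
```

```bash
ls pics
```

```text
side0.png
top0.png
```

View pics/top0.png

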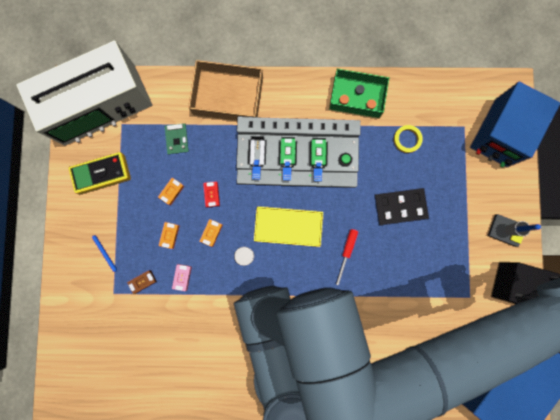

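View pics/side0.png

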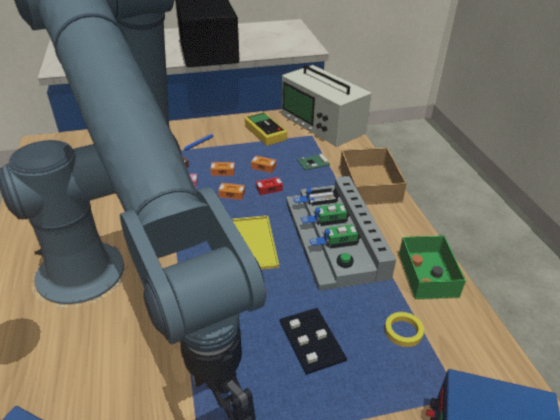

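The top view shows the three orange carriers at about (171,190), (169,235) and (210,232). The greens are in bays 1 and 2, at (288,150) and (318,150), and bay 0 is empty at (257,150). Four modules sit at (392–418, 199–216), the return tray is at (288,226), and the red, pink and brown blocks are look-alikes. Next I'll measure these.

```bash
cat >> h.py <<'E'
def blobs(p,lo,hi,amin=15,box=None,k=0):
    h=cv2.cvtColor(p,cv2.COLOR_RGB2HSV);m=cv2.inRange(h,np.array(lo),np.array(hi))
    if box is not None:
        b=np.zeros_like(m);b[box[1]:box[3],box[0]:box[2]]=255;m&=b
    if k:m=cv2.morphologyEx(m,cv2.MORPH_CLOSE,np.ones((k,k)))
    out=[]
    for c in cv2.findContours(m,cv2.RETR_EXTERNAL,cv2.CHAIN_APPROX_NONE)[0]:
        mm=np.zeros_like(m);cv2.drawContours(mm,[c],-1,255,-1)
        M=cv2.moments(mm,True)
        if M['m00']>=amin: out.append((np.array([M['m10'],M['m01']])/M['m00'],M['m00'],cv2.minAreaRect(c),c))
    return out
def rect(n,b,z):
    q=ray(n,cv2.boxPoints(b[2]),z)[:,:2];e0=q[1]-q[0];e1=q[2]-q[1]
    if np.linalg.norm(e0)<np.linalg.norm(e1):e0,e1=e1,e0
    a=np.degrees(np.arctan2(e0[1],e0[0]))
    a=(a+90)%180-90
    return ray(n,b[0],z)[0,:2].round(1),round(a,1),(round(np.linalg.norm(e0)),round(np.linalg.norm(e1)))
E
python3 - <<'E'
from h import *
p=np.load("top0.npz")['p'];d=np.load("top0.npz")['d'];C=cloud("top",d)
for nm,lo,hi,z,am,box,k in [("orange",(8,150,120),(20,255,255),26,40,None,5),("yellow",(24,150,120),(34,255,255),8,400,(230,190,350,260),3),("tabs",(100,150,120),(118,255,255),52,15,(236,110,362,190),0),
 ("green",(50,80,50),(85,255,255),77,15,(236,110,362,190),3),("white",(0,0,150),(180,60,255),18,5,(370,185,430,230),0),("blacktray",(0,0,0),(180,255,60),10,400,(365,180,435,235),9)]:
    for b in blobs(p,lo,hi,am,box,k):
        u,v=b[0].astype(int);print(nm,b[0].round(1),b[1],rect("top",b,z),"h",C[v,u].round(0))
h=cv2.cvtColor(p,cv2.COLOR_RGB2HSV);print(h[150,258],h[150,238:262],h[183,240:245])
# dock by height
Z=C[:,:,2];m=((Z>15)&(Z<110)).astype(np.uint8);m[:,:225]=0;m[:,370:]=0;m[:105]=0;m[195:]=0
print(Z[128:195:3,272].round(),Z[128:195:3,257].round())
c=max(cv2.findContours(m,0,1)[0],key=cv2.contourArea);r=cv2.minAreaRect(c);print(r)
for z in(24,72):print(ray("top",cv2.boxPoints(r),z).round(1))
def crop(q,x0,y0,x1,y1,f):return cv2.resize(q[y0:y1,x0:x1,::-1],None,fx=f,fy=f,interpolation=cv2.INTER_CUBIC)
a=crop(p,230,110,370,200,5);s=np.load("side0.npz")['p'];b=crop(s,285,170,395,290,4)
cv2.imwrite("pics/d1.png",a);cv2.imwrite("pics/d2.png",b)
E
```

```text
orange [140.8 282.3] 191.0 (array([273.8, 438.7]), np.float64(-59.0), (63, 35)) h [274. 443.  21.]
orange [168.7 235.1] 257.0 (array([412.5, 361.5]), np.float64(-13.0), (69, 41)) h [413. 365.  19.]
orange [210.7 232.9] 250.0 (array([420.3, 237.4]), np.float64(-23.1), (67, 40)) h [423. 241.  17.]
orange [170.5 191.4] 259.0 (array([543.3, 360.6]), np.float64(-33.8), (67, 42)) h [545. 363.  21.]
orange [370.7 103.7] 48.0 (array([ 816.9, -239.6]), np.float64(-44.2), (22, 19)) h [ 821. -239.   20.]
orange [343.5  99.4] 50.0 (array([ 829.8, -156.9]), np.float64(-0.3), (22, 21)) h [ 833. -156.   21.]
yellow [288.1 226.2] 2196.0 (array([443.3,   8.6]), np.float64(85.8), (196, 101)) h [444.   9.   5.]
tabs [317.2 171.2] 55.0 (array([602.5, -75.4]), np.float64(-0.0), (21, 21)) h [603. -75.  54.]
tabs [256.1 169.5] 55.0 (array([606.3, 103.9]), np.float64(0.8), (21, 21)) h [607. 104.  55.]
tabs [286.7 168.8] 76.0 (array([609.2,  14.3]), np.float64(0.4), (36, 21)) h [612.  16.  51.]
tabs [255.8 162.3] 16.0 (array([627.8, 105.2]), np.float64(0.8), (12, 9)) h [622. 105.  84.]
green [345.5 158.4] 84
[... 1124 characters left out ...]
]
 [113   4 232]
 [ 98   5 210]
 [ 80   4 186]
 [ 72   7 180]
 [ 50   4 177]
 [ 68   6 180]
 [ 84   7 188]
 [110   4 212]
 [120   3 229]] [[ 99  16 115]
 [100  13 117]
 [100  13 118]
 [ 99  15 121]
 [ 99  15 123]]
[73. 75. 48. 44. 44. 46. 43. 44. 43. 43. 43. 50. 46. 45. 28. 25. 23. 26.
 19.  9. -3. -6.  0.] [73. 69. 50. 59. 47. 48. 39. 42. 45. 44. 47. 84. 81. 53. 52. 54. 52. 54.
 23. -2. -1. -3.  4.]
((291.31805419921875, 145.66363525390625), (134.6439666748047, 79.23942565917969), 1.7623909711837769)
[[ 569.5  205.1   24. ]
 [ 813.9  203.1   24. ]
 [ 803.4 -206.7   24. ]
 [ 560.1 -197.3   24. ]]
[[ 561.6  198.1   72. ]
 [ 796.9  196.2   72. ]
 [ 786.8 -198.3   72. ]
 [ 552.5 -189.3   72. ]]
```

View pics/d1.png

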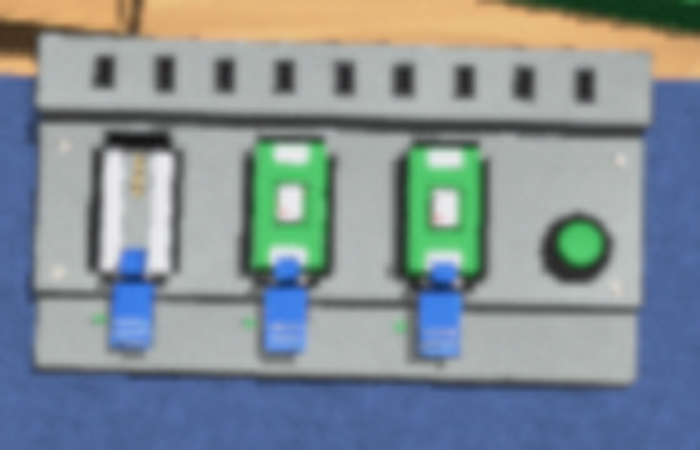

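View pics/d2.png

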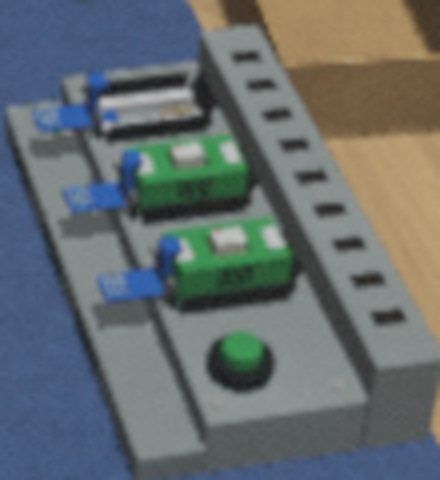

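Both crops show the dock: bay 0 empty with its latch shut (tab level), greens in bays 1 and 2 with the latch hooks over them, and tabs at crop (131,315), (286,320) and (440,325). Next I'll cross-check with both views.

```bash
cat >> h.py <<'E'
def tri(ut,us):
    A=[];b=[]
    L=[]
    for n,uv in(("top",ut),("side",us)):
        K,Rm,t=cam(n);d=Rm@np.linalg.inv(K)@np.r_[uv,1];d/=np.linalg.norm(d);P=np.eye(3)-np.outer(d,d);A.append(P);b.append(P@t);L.append((P,t))
    x=np.linalg.solve(sum(A),sum(b));return x,[np.linalg.norm(P@(x-t)) for P,t in L]
E
python3 - <<'E'
from h import *
p=np.load("top0.npz")['p'];s=np.load("side0.npz")['p']
W=((0,0,150),(180,45,255))
def pr(nm,n,bl,z):
    for b in bl:
        print(nm,n,b[0].round(1),b[1],ray(n,b[0],z)[0].round(1),rect(n,b,z)[1:])
pr("lid","top",blobs(p,*W,8,(283,144,325,158)),84)
pr("lid","side",blobs(s,*W,8,(324,200,350,236)),84)
pr("btn","top",blobs(p,(50,80,50),(85,255,255),40,(336,148,356,170)),67)
pr("btn","side",blobs(s,(50,80,50),(85,255,255),40,(334,248,360,270)),67)
T=((100,130,100),(118,255,255))
pr("tab","top",blobs(p,*T,15,(236,163,362,190)),54)
pr("tab","side",blobs(s,*T,15,(285,170,330,260)),54)
pr("or","side",blobs(s,(5,130,120),(20,255,255),60,(190,150,300,220),5),22)
pr("yel","side",blobs(s,(24,150,120),(34,255,255),300,(190,200,300,290),3),8)
pr("mod","side",blobs(s,(0,0,150),(180,60,255),10,(280,300,350,375)),16)
E
```

```text
lid top [318.1 151.2] 33.0 [654.8 -75.5  84. ] (np.float64(0.0), (18, 11))
lid top [287.4 150. ] 33.0 [657.5  12.7  84. ] (np.float64(0.4), (18, 14))
lid top [302.  150.5] 153.0 [656.2 -29.3  84. ] (np.float64(0.2), (38, 29))
lid side [330.9 232.5] 11.0 [625.8 -84.3  84. ] (np.float64(72.2), (15, 5))
lid side [341.8 228.7] 30.0 [657.1 -76.5  84. ] (np.float64(3.9), (21, 15))
lid side [342.2 207.8] 20.0 [685.9   4.9  84. ] (np.float64(88.5), (21, 10))
lid side [331.5 207.4] 28.0 [658.7  12.8  84. ] (np.float64(8.7), (20, 16))
btn top [345.5 158.4] 84.0 [ 638.  -156.3   67. ] (np.float64(-0.4), (27, 26))
btn side [345.1 257.5] 90.0 [ 637.9 -161.7   67. ] (np.float64(-73.0), (31, 29))
tab top [317.4 170.2] 89.0 [605.2 -75.9  54. ] (np.float64(-0.0), (42, 21))
tab top [286.6 169.2] 80.0 [607.4  14.6  54. ] (np.float64(0.4), (33, 21))
tab top [256.  168.7] 77.0 [608.2 104.3  54. ] (np.float64(-10.3), (32, 23))
tab side [320.  240.8] 68.0 [601.5 -76.4  54. ] (np.float64(-12.8), (31, 27))
tab side [326.8 231.5] 23.0 [629.5 -45.6  54. ] (np.float64(84.7), (22, 12))
tab side [310.3 219. ] 56.
[... 212 characters left out ...]
 [308.8 189.8] 19.0 [634.7 141.8  54. ] (np.float64(-89.5), (20, 13))
or side [230.7 191.3] 276.0 [419.6 227.8  22. ] (np.float64(-24.7), (72, 69))
or side [222.2 169. ] 230.0 [412.4 351.3  22. ] (np.float64(-12.7), (71, 63))
or side [263.1 163.9] 243.0 [544.4 351.8  22. ] (np.float64(-34.3), (77, 71))
yel side [258.7 239.5] 1263.0 [460.4  13.8   8. ] (np.float64(85.8), (217, 96))
mod side [311.4 356.2] 52.0 [ 492.5 -380.4   16. ] (np.float64(8.4), (19, 14))
mod side [302.7 338.7] 49.0 [ 486.7 -333.1   16. ] (np.float64(18.1), (20, 15))
mod side [320.9 332.7] 46.0 [ 529.9 -326.2   16. ] (np.float64(9.1), (18, 14))
mod side [294.2 322.3] 42.0 [ 480.1 -285.4   16. ] (np.float64(9.9), (19, 14))
```

```bash
cat >> h.py <<'E'
def go(*T,base=None):
    s=state();p=np.array(s["tcp_pos"]);r=R.from_euler('xyz',s["tool_rot"],degrees=True)
    print("t",round(s["time_s"],2),"at",p.round(1),np.round(s["tool_rot"],1),"F",s["wrist_force"].round(1),"op",round(s["opening"],1))
    for x,y,z,w in T:
        g=R.from_euler('xyz',[180,0,w],degrees=True);d=r.inv().apply(np.array([x,y,z])-p);v=(r.inv()*g).as_rotvec(degrees=True)
        print((x,y,z,w),"->",d.round(1).tolist()+v.round(1).tolist())
E
python3 - <<'E'
from h import *
go((582,-75.5,120,-1.3))
E
```

```text
t 0.1 at [ 283.6 -584.3  230.3] [-179.9   -0.    25.9] F [0.8 0.3 0.5] op 85.4
(582, -75.5, 120, -1.3) -> [490.5, -327.3, 111.0, -0.1, 0.0, 27.2]
```

servo_tool(deltas=[490.5,-327.3,60,0,0,27.2,490.5,-327.3,60,0,0,27.2,490.5,-327.3,60,0,0,27.2,490.5,-327.3,60,0,0,27.2,490.5,-327.3,60,0,0,27.2,490.5,-327.3,60,0,0,27.2,490.5,-327.3,60,0,0,27.2,490.5,-327.3,60,0,0,27.2,490.5,-327.3,111,0,0,27.2,490.5,-327.3,111,0,0,27.2,490.5,-327.3,111,0,0,27.2,490.5,-327.3,111,0,0,27.2], gripper=-1)

```text
time_s: 1.6
tcp_pos: [582.1, -76.5, 120.4]
tool_rot: [180.0, 0.0, -1.3]
wrist_force: [0.4, -0.8, -0.0]
opening: -0.1
gripper_force: 0.0
```

Run:
```python
from h import *
go((582,-75.5,65,-1.3),(582,-75.5,46,-1.3))
p,d=optics.grab_frame("side");cv2.imwrite("pics/s1.png",cv2.resize(p[150:350,210:410,::-1],None,fx=3,fy=3,interpolation=cv2.INTER_CUBIC))
```

```text
t 1.6 at [582.1 -76.5 120.4] [180.    0.   -1.3] F [ 0.4 -0.8 -0. ] op -0.1
(582, -75.5, 65, -1.3) -> [-0.2, -1.0, 55.4, 0.0, 0.0, -0.0]
(582, -75.5, 46, -1.3) -> [-0.2, -1.0, 74.4, 0.0, 0.0, -0.0]
```

View pics/s1.png

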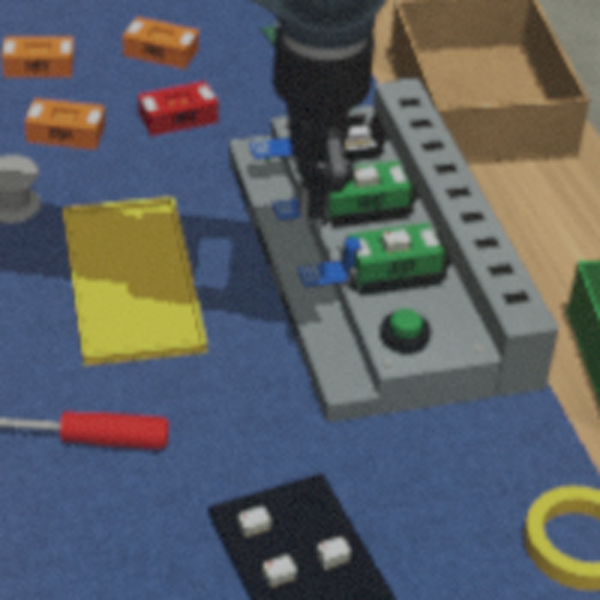

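The side view shows the shut fingers at crop (320,200), 65 mm above the bay 2 tab at (320,272). That is in line, so I'll press.

servo_tool(deltas=[0,-1,50,0,0,0,0,-1,60,0,0,0,0,-1,65,0,0,0,0,-1,70,0,0,0,0,-1,75,0,0,0,0,-1,75,0,0,0])

```text
time_s: 2.4
tcp_pos: [582.3, -75.2, 45.4]
tool_rot: [-180.0, -0.0, -1.3]
wrist_force: [0.6, 1.0, 0.3]
opening: -0.0
gripper_force: 0.0
```

servo_tool(deltas=[0,0,0,0,0,0,0,0,-40,0,0,0,2,-90,-40,0,0,0,2,-90,-40,0,0,0,2,-90,-20,0,0,0,2,-90,-12,0,0,0,2,-90,-6,0,0,0,2,-90,0,0,0,0,2,-90,0,0,0,0])

```text
time_s: 3.52
tcp_pos: [586.5, 13.9, 45.6]
tool_rot: [180.0, 0.0, -1.4]
wrist_force: [-1.1, -0.8, 3.0]
opening: 0.2
gripper_force: 1.7
```

servo_tool(deltas=[0,0,0,0,0,0,0,0,-40,0,0,0,2,-90,-40,0,0,0,2,-90,-40,0,0,0,2,-90,-20,0,0,0,2,-90,-12,0,0,0,2,-90,-6,0,0,0,2,-90,0,0,0,0,2,-90,0,0,0,0])

```text
time_s: 4.65
tcp_pos: [590.6, 103.8, 46.2]
tool_rot: [180.0, 0.0, -1.4]
wrist_force: [-4.4, -1.5, 7.2]
opening: -0.1
gripper_force: 4.2
```

servo_tool(deltas=[-10,0,-60,0,0,0,-60,10,-130,0,0,0,-120,20,-180,0,0,0,-180,40,-180,0,0,0,-180,40,-180,0,0,0,-180,40,-180,0,0,0])

```text
time_s: 5.4
tcp_pos: [409.0, 68.2, 226.3]
tool_rot: [180.0, -0.2, -1.4]
wrist_force: [-0.1, -0.1, 0.0]
opening: 0.1
gripper_force: 0.0
```

Run:
```python
from h import *
go()
out=[]
p,d=optics.grab_frame("side");np.savez("s2.npz",p=p,d=d);out.append(cv2.resize(p[160:300,270:410,::-1],(420,420),interpolation=cv2.INTER_CUBIC))
q,d=optics.grab_frame("top");np.savez("t2.npz",p=q,d=d);out.append(cv2.resize(q[110:200,230:360,::-1],(370,420),interpolation=cv2.INTER_CUBIC))
cv2.imwrite("pics/s2.png",np.hstack(out))
for b in blobs(q,(8,150,120),(20,255,255),100,(150,170,230,260),5):print(b[0].round(1),rect("top",b,26))
```

```text
t 5.4 at [409.   68.2 226.3] [180.   -0.2  -1.4] F [-0.1 -0.1  0. ] op 0.1
[168.7 235.1] (array([412.6, 361.6]), np.float64(-13.0), (69, 41))
[210.8 232.9] (array([420.3, 237.1]), np.float64(-22.6), (67, 41))
[170.5 191.3] (array([543.4, 360.7]), np.float64(-33.8), (68, 41))
```

View pics/s2.png

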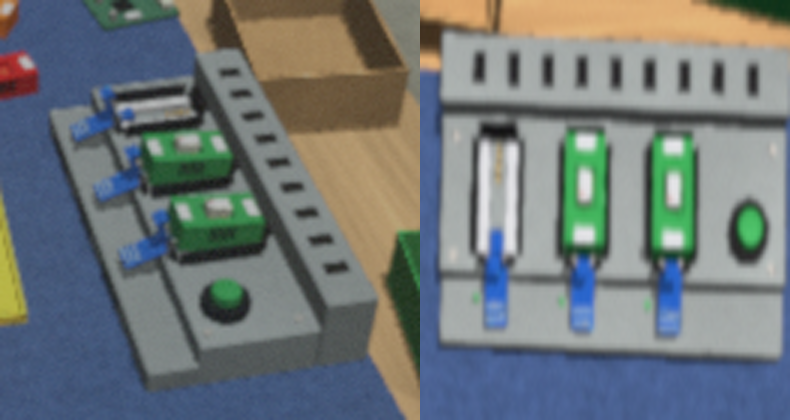

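All three tabs are tilted down, so the latches are open. Next I'll take the green out of bay 2.

Run:
```python
from h import *
go((656,-77,150,-1.3),(656,-77,65,-1.3))
# tray corners, both views edges
q=np.load("t2.npz")['p'];b=blobs(q,(24,130,90),(34,255,255),300,(230,190,350,260),3)[0]
print(rect("top",b,12),ray("top",cv2.boxPoints(b[2]),12)[:,:2].round(1).tolist())
s=np.load("s2.npz")['p'];b=max(blobs(s,(22,120,60),(36,255,255),300,(190,190,310,290),5),key=lambda b:b[1])
print(ray("side",cv2.boxPoints(b[2]),12)[:,:2].round(1).tolist(),b[1])
```

```text
t 5.5 at [409.9  68.5 225.5] [ 1.8e+02 -1.0e-01 -1.4e+00] F [ 0.2 -0.3 -0.2] op 0.3
(656, -77, 150, -1.3) -> [249.3, 139.6, 75.9, 0.0, -0.1, -0.1]
(656, -77, 65, -1.3) -> [249.2, 139.5, 160.9, 0.0, -0.1, -0.1]
(array([440.3, -47.3]), np.float64(-3.7), (103, 97)) [[391.4, 9.6], [494.2, 3.0], [488.1, -94.0], [385.4, -86.6]]
[[399.7, 110.7], [514.6, 110.3], [486.2, -100.5], [384.6, -97.6]] 2022.0
```

servo_tool(deltas=[249,139.5,60,0,0,0,249,139.5,60,0,0,0,249,139.5,60,0,0,0,249,139.5,60,0,0,0,249,139.5,60,0,0,0,249,139.5,60,0,0,0,249,139.5,110,0,0,0,249,139.5,145,0,0,0,249,139.5,155,0,0,0,249,139.5,160,0,0,0,249,139.5,160,0,0,0], gripper=0.5)

```text
time_s: 6.88
tcp_pos: [656.1, -76.5, 66.7]
tool_rot: [180.0, -0.1, -1.3]
wrist_force: [0.4, -0.6, 0.2]
opening: 64.3
gripper_force: 0.0
```

servo_tool(deltas=[0,0,0,0,0,0,0,0,0,0,0,0,0,0,0,0,0,0,0,0,0,0,0,0,0,0,0,0,0,0], gripper=-0.4, newtons=50)

```text
time_s: 7.5
tcp_pos: [656.2, -76.6, 67.0]
tool_rot: [180.0, -0.1, -1.3]
wrist_force: [-2.2, -0.0, 6.1]
opening: 39.0
gripper_force: 50.4
```

servo_tool(deltas=[0,0,-15,0,0,0,0,0,-30,0,0,0,0,0,-70,0,0,0,0,0,-80,0,0,0])

```text
time_s: 8.0
tcp_pos: [657.2, -76.9, 149.3]
tool_rot: [179.9, -0.4, -1.3]
wrist_force: [0.6, 0.5, -0.9]
opening: 39.2
gripper_force: 33.1
```

Run:
```python
from h import *
go((440.2,-38,100,-4),(440.2,-38,21,-4))
```

```text
t 8.0 at [657.2 -76.9 149.3] [179.9  -0.4  -1.3] F [ 0.6  0.5 -0.9] op 39.2
(440.2, -38, 100, -4) -> [-218.1, -34.0, 47.9, 0.1, -0.4, 2.7]
(440.2, -38, 21, -4) -> [-218.6, -34.2, 126.9, 0.1, -0.4, 2.7]
```

servo_tool(deltas=[-218,-34,10,0,0,2.7,-218,-34,10,0,0,2.7,-218,-34,10,0,0,2.7,-218,-34,10,0,0,2.7,-218,-34,60,0,0,2.7,-218,-34,100,0,0,2.7,-218,-34,115,0,0,2.7,-218,-34,122,0,0,2.7,-218,-34,127,0,0,2.7,-218,-34,127,0,0,2.7])

```text
time_s: 9.25
tcp_pos: [439.3, -37.8, 19.7]
tool_rot: [180.0, -0.1, -4.0]
wrist_force: [-0.3, 0.8, 1.3]
opening: 38.5
gripper_force: 57.3
```

Run:
```python
from h import *
go((440.2,-38,19,-4))
p,d=optics.grab_frame("side");cv2.imwrite("pics/s3.png",cv2.resize(p[180:300,200:340,::-1],(700,600),interpolation=cv2.INTER_CUBIC))
```

```text
t 9.25 at [439.3 -37.8  19.7] [ 1.8e+02 -1.0e-01 -4.0e+00] F [-0.3  0.8  1.3] op 38.5
(440.2, -38, 19, -4) -> [0.9, 0.2, 0.7, 0.0, -0.1, 0.0]
```

View pics/s3.png

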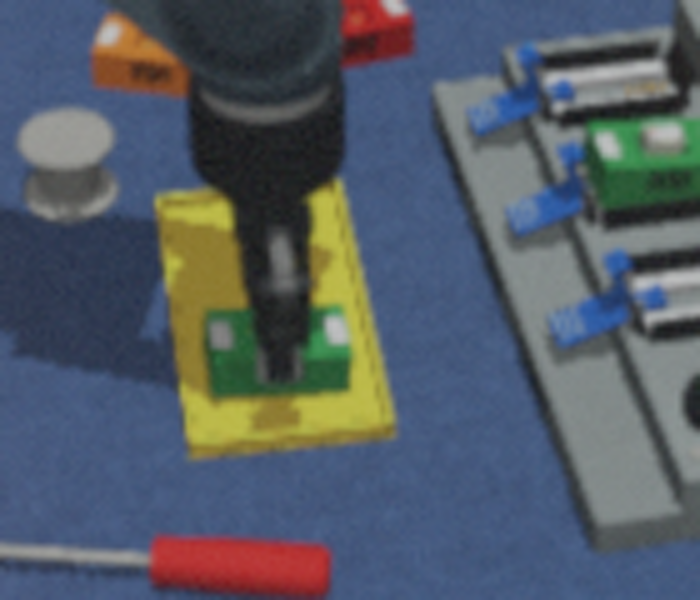

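The green sits inside the tray at crop (280,350), clear of the rims. I'll release it and go on to bay 1.

servo_tool(deltas=[0,0,1.5,0,0,0,0,0,1.5,0,0,0,0,0,1.5,0,0,0,0,0,1.5,0,0,0], gripper=0.3)

```text
time_s: 9.8
tcp_pos: [438.1, -37.4, 16.8]
tool_rot: [180.0, -0.0, -4.0]
wrist_force: [-0.4, 0.0, -0.5]
opening: 55.4
gripper_force: 0.0
```

servo_tool(deltas=[0,0,-20,0,0,0,0,0,-60,0,0,0,0,0,-120,0,0,0,0,0,-130,0,0,0], gripper=0.5)

```text
time_s: 10.3
tcp_pos: [440.8, -38.3, 151.3]
tool_rot: [179.9, -0.5, -4.0]
wrist_force: [0.7, -0.1, -0.3]
opening: 64.2
gripper_force: 0.0
```

Run:
```python
from h import *
go((658,13.3,150,-1.3),(658,13.3,66.5,-1.3))
```

```text
t 10.3 at [440.8 -38.3 151.3] [179.9  -0.5  -4. ] F [ 0.7 -0.1 -0.3] op 64.2
(658, 13.3, 150, -1.3) -> [213.1, -66.7, 3.0, 0.2, -0.5, -2.7]
(658, 13.3, 66.5, -1.3) -> [212.3, -66.9, 86.5, 0.2, -0.5, -2.7]
```

servo_tool(deltas=[213,-67,0,0,0,-2.7,213,-67,0,0,0,-2.7,213,-67,0,0,0,-2.7,213,-67,0,0,0,-2.7,213,-67,0,0,0,-2.7,213,-67,40,0,0,-2.7,213,-67,70,0,0,-2.7,213,-67,80,0,0,-2.7,213,-67,83,0,0,-2.7,213,-67,83,0,0,-2.7])

```text
time_s: 11.55
tcp_pos: [655.8, 14.4, 65.0]
tool_rot: [180.0, -0.1, -1.3]
wrist_force: [-0.2, -0.2, -0.7]
opening: 63.9
gripper_force: 0.0
```

servo_tool(deltas=[0,0,0,0,0,0,0,0,0,0,0,0,0,0,0,0,0,0,0,0,0,0,0,0,0,0,0,0,0,0], gripper=-0.4, newtons=60)

```text
time_s: 12.18
tcp_pos: [656.1, 14.5, 65.3]
tool_rot: [180.0, -0.1, -1.3]
wrist_force: [-1.7, 0.2, 6.4]
opening: 38.6
gripper_force: 59.9
```

servo_tool(deltas=[0,0,-15,0,0,0,0,0,-30,0,0,0,0,0,-60,0,0,0,0,0,-70,0,0,0,0,0,-80,0,0,0,0,0,-80,0,0,0])

```text
time_s: 12.92
tcp_pos: [655.4, 14.5, 144.2]
tool_rot: [180.0, -0.0, -1.3]
wrist_force: [-0.3, -0.4, -1.8]
opening: 38.4
gripper_force: 60.4
```

Run:
```python
from h import *
go((446.5,56,100,-4),(446.5,56,19,-4))
```

```text
t 12.93 at [655.4  14.5 144.2] [180.   -0.   -1.3] F [-0.3 -0.4 -1.8] op 38.4
(446.5, 56, 100, -4) -> [-209.8, -36.7, 44.0, 0.0, -0.0, 2.7]
(446.5, 56, 19, -4) -> [-209.8, -36.7, 125.0, 0.0, -0.0, 2.7]
```

servo_tool(deltas=[-210,-36.5,10,0,0,2.7,-210,-36.5,10,0,0,2.7,-210,-36.5,10,0,0,2.7,-210,-36.5,10,0,0,2.7,-210,-36.5,60,0,0,2.7,-210,-36.5,100,0,0,2.7,-210,-36.5,115,0,0,2.7,-210,-36.5,122,0,0,2.7,-210,-36.5,125.5,0,0,2.7,-210,-36.5,125.5,0,0,2.7])

```text
time_s: 14.18
tcp_pos: [447.0, 55.8, 19.1]
tool_rot: [180.0, -0.1, -4.0]
wrist_force: [0.0, -0.4, -1.4]
opening: 38.6
gripper_force: 60.5
```

servo_tool(deltas=[0,0,1,0,0,0,0,0,1,0,0,0,0,0,1,0,0,0,0,0,1,0,0,0], gripper=0.25)

```text
time_s: 14.68
tcp_pos: [446.2, 55.9, 17.4]
tool_rot: [180.0, -0.0, -4.0]
wrist_force: [0.7, -0.3, -0.3]
opening: 53.4
gripper_force: 0.0
```

servo_tool(deltas=[0,0,-20,0,0,0,0,0,-60,0,0,0,0,0,-100,0,0,0,0,0,-100,0,0,0,0,0,-100,0,0,0], gripper=0.5)

```text
time_s: 15.3
tcp_pos: [445.6, 55.9, 116.7]
tool_rot: [-180.0, 0.1, -4.0]
wrist_force: [-0.2, 0.1, -0.6]
opening: 64.3
gripper_force: 0.0
```

Run:
```python
from h import *
q,d=optics.grab_frame("top")
for b in blobs(q,(8,150,120),(20,255,255),100,(150,160,235,270),5):print(b[0].round(1),b[1],rect("top",b,26))
p,d=optics.grab_frame("side")
for b in blobs(p,(5,130,120),(20,255,255),60,(190,150,300,220),5):print("side",b[0].round(1),b[1],rect("side",b,22))
# yellow end faces: per-channel check for the top face: brighter pixels
h=cv2.cvtColor(q,cv2.COLOR_RGB2HSV)
for (u,v) in((211,233),(169,235),(170,191)):print(h[v-12:v+13:2,u].tolist())
go((420,238,100,-23),(420,238,14.5,-23))
cv2.imwrite("pics/s4.png",np.hstack([cv2.resize(q[170:270,140:340,::-1],(520,260),interpolation=cv2.INTER_CUBIC),cv2.resize(p[180:300,200:320,::-1],(260,260),interpolation=cv2.INTER_CUBIC)]))
```

```text
[168.7 235.1] 257.0 (array([412.6, 361.6]), np.float64(-13.0), (69, 41))
[210.8 232.8] 248.0 (array([420.5, 236.9]), np.float64(-23.1), (69, 39))
[170.5 191.4] 256.0 (array([543.1, 360.7]), np.float64(-34.3), (67, 41))
side [230.8 191.2] 281.0 (array([420. , 227.9]), np.float64(-22.4), (71, 69))
side [222.1 168.9] 232.0 (array([412.3, 352. ]), np.float64(-12.7), (71, 63))
side [266.  164.2] 170.0 (array([553.1, 348. ]), np.float64(71.5), (71, 56))
[[15, 117, 223], [16, 84, 228], [17, 173, 228], [17, 197, 225], [18, 187, 226], [19, 174, 228], [18, 188, 228], [18, 189, 224], [17, 196, 226], [17, 193, 227], [17, 181, 228], [17, 180, 227], [16, 175, 201]]
[[8, 23, 196], [150, 2, 228], [15, 109, 227], [17, 194, 224], [16, 198, 223], [18, 181, 225], [17, 193, 226], [18, 190, 227], [17, 199, 225], [17, 198, 227], [16, 163, 227], [14, 101, 227], [15, 140, 211]]
[[8, 82, 164], [16, 178, 218], [17, 195, 227], [16, 201, 222], [16, 202, 220], [17, 193, 227], [18, 190, 227], [17, 190, 224], [17, 199, 227], [17, 199, 226], [17, 196, 226], [16, 201, 197], [14, 193, 136]]
t 15.4 at [445.   56.  115.8] [-180.     0.2   -4. ] F [-0.7 -0.3 -0.3] op 64.0
(420, 238, 100, -23) -> [-37.6, -179.8, 16.0, 0.0, 0.2, 19.0]
(420, 238, 14.5, -23) -> [-37.3, -179.8, 101.5, 0.0, 0.2, 19.0]
```

View pics/s4.png

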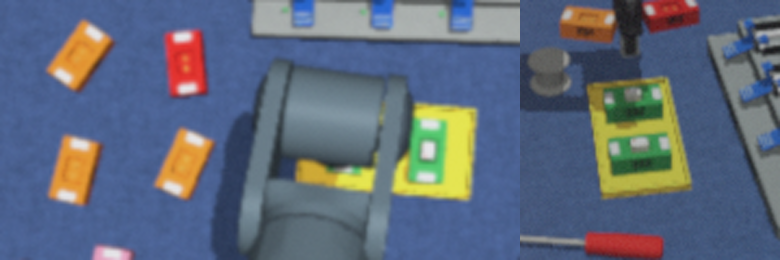

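Both greens lie flat in the tray. Next come precise top faces for the oranges, with the white end labels included.

```bash
cat >> h.py <<'E'
def oranges(zt=26,box=(140,160,240,270)):
    q,_=optics.grab_frame("top");h=cv2.cvtColor(cv2.resize(q,None,fx=4,fy=4,interpolation=cv2.INTER_CUBIC),cv2.COLOR_RGB2HSV).astype(int)
    m=((h[...,2]>205)&((h[...,1]<110)|((h[...,0]>9)&(h[...,0]<22)))).astype(np.uint8)
    m=cv2.morphologyEx(m,cv2.MORPH_CLOSE,np.ones((9,9),np.uint8))
    for c in cv2.findContours(m,0,1)[0]:
        r=cv2.minAreaRect(c);u,v=r[0]
        if cv2.contourArea(c)<2500 or not(box[0]*4<u<box[2]*4 and box[1]*4<v<box[3]*4):continue
        P=ray("top",(cv2.boxPoints(r)-1.5)/4,zt)[:,:2];e=P[1]-P[0];f=P[2]-P[1]
        if np.hypot(*e)<np.hypot(*f):e,f=f,e
        print("or",P.mean(0).round(1),"yaw",round((np.degrees(np.arctan2(e[1],e[0]))+90)%180-90,1),np.hypot(*e).round(1),np.hypot(*f).round(1))
E
python3 - <<'E'
from h import *
oranges()
E
```

```text
or [413.1 364.2] yaw -12.1 69.0 37.0
or [421.8 238.7] yaw -22.0 69.3 37.8
or [545.5 362.5] yaw -33.6 68.8 37.1
```

servo_tool(deltas=[-36,-180.5,0,0,0,18,-36,-180.5,0,0,0,18,-36,-180.5,0,0,0,18,-36,-180.5,0,0,0,18,-36,-180.5,40,0,0,18,-36,-180.5,75,0,0,18,-36,-180.5,90,0,0,18,-36,-180.5,98,0,0,18,-36,-180.5,101,0,0,18,-36,-180.5,101,0,0,18])

```text
time_s: 16.7
tcp_pos: [423.6, 238.5, 17.0]
tool_rot: [-179.9, -0.1, -22.0]
wrist_force: [0.1, 0.3, 0.6]
opening: 64.2
gripper_force: 0.0
```

servo_tool(deltas=[0,0,0,0,0,0,0,0,0,0,0,0,0,0,0,0,0,0,0,0,0,0,0,0,0,0,0,0,0,0], gripper=-0.4, newtons=60)

```text
time_s: 17.32
tcp_pos: [423.8, 238.8, 17.5]
tool_rot: [-179.9, -0.1, -22.0]
wrist_force: [-1.0, 0.1, 6.4]
opening: 38.2
gripper_force: 60.9
```

servo_tool(deltas=[0,0,-30,0,0,0,0,0,-80,0,0,0,0,0,-120,0,0,0,0,0,-120,0,0,0,0,0,-120,0,0,0])

```text
time_s: 17.95
tcp_pos: [421.9, 238.2, 135.2]
tool_rot: [179.9, 0.1, -22.0]
wrist_force: [-0.0, -0.3, -1.7]
opening: 38.1
gripper_force: 60.9
```

Run:
```python
from h import *
go((657.5,14,120,-1.3),(657.5,14,90,-1.3))
```

```text
t 17.95 at [421.9 238.2 135.2] [ 1.799e+02  1.000e-01 -2.200e+01] F [-0.  -0.3 -1.7] op 38.1
(657.5, 14, 120, -1.3) -> [302.5, 119.5, 14.9, 0.0, 0.1, -20.7]
(657.5, 14, 90, -1.3) -> [302.5, 119.5, 44.9, 0.0, 0.1, -20.7]
```

servo_tool(deltas=[304.5,119.5,0,0,0,-20.7,304.5,119.5,0,0,0,-20.7,304.5,119.5,0,0,0,-20.7,304.5,119.5,0,0,0,-20.7,304.5,119.5,0,0,0,-20.7,304.5,119.5,0,0,0,-20.7,304.5,119.5,0,0,0,-20.7,304.5,119.5,20,0,0,-20.7,304.5,119.5,35,0,0,-20.7,304.5,119.5,40,0,0,-20.7,304.5,119.5,40,0,0,-20.7])

```text
time_s: 19.32
tcp_pos: [659.7, 14.0, 95.6]
tool_rot: [-180.0, 0.1, -1.3]
wrist_force: [-0.3, -0.7, -0.6]
opening: 37.7
gripper_force: 60.9
```

Run:
```python
from h import *
go((659.7,14,95,-1.3),(659.7,14,77,-1.3))
p,d=optics.grab_frame("side");q,d=optics.grab_frame("top")
cv2.imwrite("pics/s5.png",np.hstack([cv2.resize(q[110:200,230:360,::-1],(400,420),interpolation=cv2.INTER_CUBIC),cv2.resize(p[160:280,270:390,::-1],(400,420),interpolation=cv2.INTER_CUBIC)]))
```

```text
t 19.32 at [659.7  14.   95.6] [-1.8e+02  1.0e-01 -1.3e+00] F [-0.3 -0.7 -0.6] op 37.7
(659.7, 14, 95, -1.3) -> [-0.0, 0.0, 0.6, -0.0, 0.1, 0.0]
(659.7, 14, 77, -1.3) -> [0.0, 0.0, 18.6, -0.0, 0.1, 0.0]
```

View pics/s5.png

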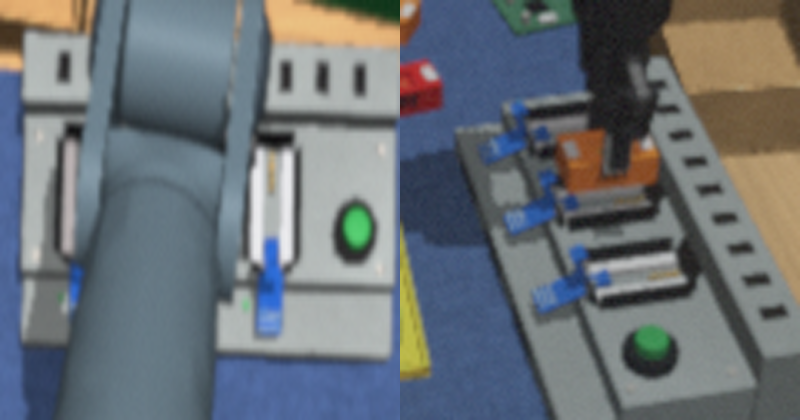

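The carrier hangs squarely over bay 1 (side crop (610,165)). I'll descend with force readings.

servo_tool(deltas=[0,0,10,0,0,0,0,0,14,0,0,0,0,0,17,0,0,0,0,0,20,0,0,0,0,0,20,0,0,0])

```text
time_s: 20.05
tcp_pos: [660.2, 13.5, 76.0]
tool_rot: [-180.0, 0.0, -1.3]
wrist_force: [1.1, -0.4, -2.3]
opening: 37.6
gripper_force: 60.9
```

servo_tool(deltas=[0,0,2,0,0,0,0,0,4,0,0,0,0,0,5,0,0,0,0,0,5,0,0,0])

```text
time_s: 20.55
tcp_pos: [661.0, 13.5, 71.9]
tool_rot: [180.0, -0.1, -1.3]
wrist_force: [1.3, 0.7, 2.6]
opening: 37.8
gripper_force: 61.3
```

servo_tool(deltas=[0,0,2,0,0,0,0,0,4,0,0,0,0,0,5,0,0,0,0,0,6,0,0,0,0,0,6,0,0,0])

```text
time_s: 21.18
tcp_pos: [660.2, 13.5, 68.4]
tool_rot: [180.0, 0.1, -1.3]
wrist_force: [-11.0, 0.7, 20.0]
opening: 37.8
gripper_force: 63.1
```

servo_tool(deltas=[-1,0,1,0,0,0,-1,0,2,0,0,0,-1,0,2.5,0,0,0,-1,0,2.5,0,0,0])

```text
time_s: 21.68
tcp_pos: [660.2, 13.5, 68.4]
tool_rot: [180.0, 0.0, -1.3]
wrist_force: [-14.9, 1.5, 30.4]
opening: 38.2
gripper_force: 64.2
```

Run:
```python
from h import *
go()
p,d=optics.grab_frame("side")
cv2.imwrite("pics/s6.png",cv2.resize(p[180:260,285:375,::-1],(540,480),interpolation=cv2.INTER_CUBIC))
```

```text
t 21.68 at [660.2  13.5  68.4] [180.    0.   -1.3] F [-14.9   1.5  30.4] op 38.2
```

View pics/s6.png

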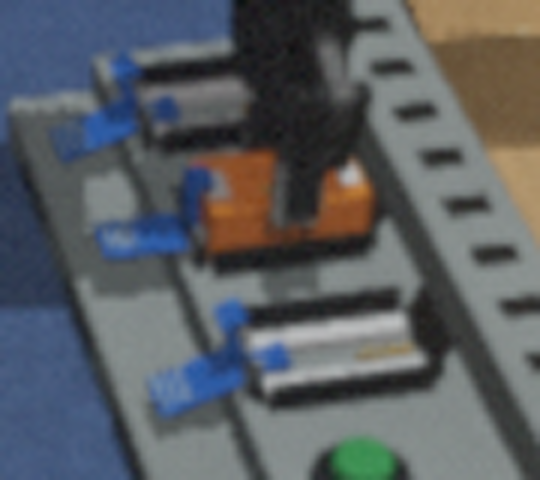

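Bay 1's tab is level and the hook is over the carrier, so it's latched. I'll release it and take the next one.

servo_tool(deltas=[1,0,-6,0,0,0,1,0,-6,0,0,0,1,0,-6,0,0,0,1,0,-6,0,0,0], gripper=0.5)

```text
time_s: 22.22
tcp_pos: [659.8, 13.6, 67.8]
tool_rot: [-180.0, 0.1, -1.3]
wrist_force: [-0.1, -0.5, -0.4]
opening: 63.8
gripper_force: 0.0
```

servo_tool(deltas=[0,0,-60,0,0,0,-60,-60,-80,0,0,10,-110,-120,-80,0,0,20,-110,-180,-80,0,0,25,-110,-180,-80,0,0,32,-110,-180,-80,0,0,32,-110,-180,-80,0,0,32])

```text
time_s: 23.1
tcp_pos: [554.6, 195.3, 148.5]
tool_rot: [180.0, 0.0, -33.3]
wrist_force: [0.2, 0.4, -0.7]
opening: 63.9
gripper_force: 0.0
```

Run:
```python
from h import *
oranges()
go((545,362,110,-33.6),(545,362,17,-33.6))
```

```text
or [413.1 364.2] yaw -12.1 68.7 36.6
t 23.15 at [554.8 195.  148.5] [180.    0.  -33.3] F [-0.1 -0.3  0.4] op 64.0
(545, 362, 110, -33.6) -> [-99.9, -134.2, 38.5, 0.0, 0.0, 0.3]
(545, 362, 17, -33.6) -> [-99.9, -134.2, 131.5, 0.0, 0.0, 0.3]
```

Run:
```python
from h import *
p,d=optics.grab_frame("side");q,_=optics.grab_frame("top")
for b in blobs(p,(5,130,120),(20,255,255),30,(180,140,300,220),5):print("side",b[0].round(1),b[1],rect("side",b,22))
for b in blobs(q,(5,130,120),(20,255,255),20,(140,150,240,270),5):print("top",b[0].round(1),b[1],rect("top",b,26))
```

```text
side [222. 169.] 229.0 (array([412. , 351.5]), np.float64(-12.7), (71, 63))
side [261.2 162.8] 175.0 (array([539.7, 359. ]), np.float64(77.2), (70, 68))
top [168.6 235.2] 274.0 (array([412.4, 361.9]), np.float64(-12.1), (69, 42))
top [167.3 192.4] 163.0 (array([540. , 370.2]), np.float64(2.0), (69, 36))
```

C is partly hidden by the arm here, while A is clear, so A goes next.

Run:
```python
from h import *
go((413,364,110,-12.1),(413,364,16.5,-12.1))
```

```text
t 23.25 at [554.9 194.8 148.6] [180.    0.  -33.4] F [ 0.  -0.6  0.1] op 64.1
(413, 364, 110, -12.1) -> [-211.6, -63.2, 38.6, 0.0, 0.0, -21.3]
(413, 364, 16.5, -12.1) -> [-211.6, -63.3, 132.1, 0.0, 0.0, -21.3]
```

servo_tool(deltas=[-211.5,-63,20,0,0,-21.3,-211.5,-63,20,0,0,-21.3,-211.5,-63,20,0,0,-21.3,-211.5,-63,20,0,0,-21.3,-211.5,-63,20,0,0,-21.3,-211.5,-63,70,0,0,-21.3,-211.5,-63,105,0,0,-21.3,-211.5,-63,125,0,0,-21.3,-211.5,-63,132,0,0,-21.3,-211.5,-63,132,0,0,-21.3,-211.5,-63,132,0,0,-21.3])

```text
time_s: 24.62
tcp_pos: [413.5, 365.3, 18.2]
tool_rot: [-179.9, -0.1, -12.0]
wrist_force: [-0.1, -0.4, -0.5]
opening: 64.0
gripper_force: 0.0
```

servo_tool(deltas=[0,0,0,0,0,0,0,0,0,0,0,0,0,0,0,0,0,0,0,0,0,0,0,0,0,0,0,0,0,0], gripper=-0.4)

```text
time_s: 25.25
tcp_pos: [413.2, 365.4, 18.1]
tool_rot: [-179.9, -0.1, -12.0]
wrist_force: [-0.6, 0.1, 7.0]
opening: 38.0
gripper_force: 61.7
```

servo_tool(deltas=[0,0,-30,0,0,0,0,0,-80,0,0,0,0,0,-120,0,0,0,0,0,-120,0,0,0,0,0,-120,0,0,0])

```text
time_s: 25.88
tcp_pos: [411.5, 364.3, 135.6]
tool_rot: [179.9, 0.1, -12.0]
wrist_force: [-0.9, -0.4, -1.8]
opening: 37.8
gripper_force: 61.6
```

Run:
```python
from h import *
go((660,104,120,-1.3),(660,104,95,-1.3))
p,d=optics.grab_frame("side")
for b in blobs(p,(5,130,120),(20,255,255),30,(180,140,300,220),5):print("side",b[0].round(1),b[1],rect("side",b,22))
oranges()
```

```text
t 25.88 at [411.5 364.3 135.6] [ 1.799e+02  1.000e-01 -1.200e+01] F [-0.9 -0.4 -1.8] op 37.8
(660, 104, 120, -1.3) -> [297.3, 202.9, 15.5, 0.1, 0.1, -10.7]
(660, 104, 95, -1.3) -> [297.3, 202.9, 40.5, 0.1, 0.1, -10.7]
side [263.1 163.8] 240.0 (array([544.3, 352.3]), np.float64(-34.3), (77, 71))
side [221.4 141.9] 58.0 (array([434.1, 516.4]), np.float64(-12.7), (79, 20))
or [545.6 362.3] yaw -34.3 69.0 37.3
```

servo_tool(deltas=[298,203,0,0,0,-10.7,298,203,0,0,0,-10.7,298,203,0,0,0,-10.7,298,203,0,0,0,-10.7,298,203,0,0,0,-10.7,298,203,0,0,0,-10.7,298,203,0,0,0,-10.7,298,203,20,0,0,-10.7,298,203,35,0,0,-10.7,298,203,40,0,0,-10.7,298,203,40,0,0,-10.7])

```text
time_s: 27.35
tcp_pos: [660.8, 104.9, 96.0]
tool_rot: [180.0, 0.1, -1.3]
wrist_force: [-0.1, -0.2, -1.6]
opening: 38.0
gripper_force: 61.6
```

Run:
```python
from h import *
go((660.7,103.8,78,-1.3))
```

```text
t 27.35 at [660.8 104.9  96. ] [ 1.8e+02  1.0e-01 -1.3e+00] F [-0.1 -0.2 -1.6] op 38.0
(660.7, 103.8, 78, -1.3) -> [-0.0, 1.1, 18.0, 0.0, 0.1, 0.0]
```

servo_tool(deltas=[0,1,8,0,0,0,0,1,12,0,0,0,0,1,16,0,0,0,0,1,19,0,0,0,0,1,20,0,0,0])

```text
time_s: 27.98
tcp_pos: [661.4, 103.2, 76.5]
tool_rot: [-180.0, 0.0, -1.3]
wrist_force: [-0.1, 0.3, -1.5]
opening: 38.2
gripper_force: 61.6
```

servo_tool(deltas=[0,0,2,0,0,0,0,0,4,0,0,0,0,0,6,0,0,0,0,0,6,0,0,0])

```text
time_s: 28.48
tcp_pos: [661.5, 103.2, 71.5]
tool_rot: [180.0, 0.0, -1.3]
wrist_force: [-2.9, -0.8, 2.9]
opening: 37.9
gripper_force: 62.0
```

servo_tool(deltas=[0,0,2,0,0,0,0,0,4,0,0,0,0,0,5,0,0,0,0,0,5,0,0,0,0,0,5,0,0,0])

```text
time_s: 29.1
tcp_pos: [661.3, 103.3, 69.1]
tool_rot: [180.0, 0.1, -1.3]
wrist_force: [-12.6, -0.9, 20.0]
opening: 38.5
gripper_force: 63.8
```

servo_tool(deltas=[-0.5,0,1,0,0,0,-0.5,0,2,0,0,0,-0.5,0,2.5,0,0,0,-0.5,0,2.5,0,0,0])

```text
time_s: 29.6
tcp_pos: [661.3, 103.3, 69.0]
tool_rot: [180.0, 0.1, -1.3]
wrist_force: [-17.9, -1.6, 31.4]
opening: 38.2
gripper_force: 65.0
```

servo_tool(deltas=[0.5,0,-5,0,0,0,0.5,0,-5,0,0,0,0.5,0,-5,0,0,0,0.5,0,-5,0,0,0], gripper=0.5)

```text
time_s: 30.1
tcp_pos: [661.2, 103.2, 67.5]
tool_rot: [180.0, 0.1, -1.3]
wrist_force: [0.3, 0.3, 0.5]
opening: 64.1
gripper_force: 0.0
```

servo_tool(deltas=[0,0,-60,0,0,0,-60,0,-80,0,0,10,-110,-100,-80,0,0,20,-110,-160,-80,0,0,31,-110,-160,-80,0,0,32.7,-110,-160,-80,0,0,32.7])

```text
time_s: 30.85
tcp_pos: [554.1, 268.4, 148.0]
tool_rot: [180.0, 0.0, -33.8]
wrist_force: [0.5, -0.5, 0.5]
opening: 63.8
gripper_force: 0.0
```

Run:
```python
from h import *
go((545.5,362.3,100,-34),(545.5,362.3,17,-34))
p,d=optics.grab_frame("side");q,_=optics.grab_frame("top")
for b in blobs(p,(100,130,100),(118,255,255),12,(285,170,330,260)):print("tab",b[0].round(1),b[1])
for b in blobs(p,(5,130,120),(20,255,255),30,(180,140,300,220),5):print("side",b[0].round(1),b[1])
for b in blobs(q,(5,130,120),(20,255,255),20,(140,150,240,270),5):print("top",b[0].round(1),b[1],rect("top",b,26))
cv2.imwrite("pics/s7.png",cv2.resize(p[140:260,250:390,::-1],(700,600),interpolation=cv2.INTER_CUBIC))
```

```text
t 30.85 at [554.1 268.4 148. ] [180.    0.  -33.8] F [ 0.5 -0.5  0.5] op 63.8
(545.5, 362.3, 100, -34) -> [-59.3, -73.3, 48.0, 0.0, 0.0, 0.2]
(545.5, 362.3, 17, -34) -> [-59.3, -73.3, 131.0, 0.0, 0.0, 0.2]
tab [320.5 240.3] 94.0
tab [310.2 219. ] 57.0
tab [317.1 211.1] 21.0
tab [302.9 198.8] 49.0
tab [308.6 190.2] 13.0
side [263.3 161.4] 125.0
```

Bay 0's tab is back at its shut position, (302.9,198.8). C next, which goes into bay 2.

servo_tool(deltas=[-59.5,-73,0,0,0,0,-59.5,-73,0,0,0,0,-59.5,-73,30,0,0,0,-59.5,-73,70,0,0,0,-59.5,-73,105,0,0,0,-59.5,-73,125,0,0,0,-59.5,-73,131,0,0,0,-59.5,-73,131,0,0,0,-59.5,-73,131,0,0,0])

```text
time_s: 32.08
tcp_pos: [548.0, 359.9, 19.0]
tool_rot: [-179.9, -0.1, -34.0]
wrist_force: [0.1, -0.5, 1.0]
opening: 64.4
gripper_force: 0.0
```

servo_tool(deltas=[0,0,0,0,0,0,0,0,0,0,0,0,0,0,0,0,0,0,0,0,0,0,0,0,0,0,0,0,0,0], gripper=-0.4)

```text
time_s: 32.7
tcp_pos: [547.8, 360.1, 18.9]
tool_rot: [-179.9, -0.1, -34.0]
wrist_force: [-1.2, -0.1, 5.4]
opening: 37.6
gripper_force: 62.0
```

servo_tool(deltas=[0,0,-30,0,0,0,0,0,-80,0,0,0,0,0,-120,0,0,0,0,0,-120,0,0,0,0,0,-120,0,0,0])

```text
time_s: 33.33
tcp_pos: [545.6, 359.0, 135.5]
tool_rot: [179.9, 0.1, -34.0]
wrist_force: [-0.8, -0.3, -2.0]
opening: 38.2
gripper_force: 62.0
```

Run:
```python
from h import *
go((656.8,-76,120,-1.3),(656.8,-76,95,-1.3))
```

```text
t 33.33 at [545.6 359.  135.5] [ 1.799e+02  1.000e-01 -3.400e+01] F [-0.8 -0.3 -2. ] op 38.2
(656.8, -76, 120, -1.3) -> [335.5, 298.4, 15.8, 0.1, 0.1, -32.7]
(656.8, -76, 95, -1.3) -> [335.5, 298.3, 40.8, 0.1, 0.1, -32.7]
```

servo_tool(deltas=[338,299,0,0,0,-32.7,338,299,0,0,0,-32.7,338,299,0,0,0,-32.7,338,299,0,0,0,-32.7,338,299,0,0,0,-32.7,338,299,0,0,0,-32.7,338,299,0,0,0,-32.7,338,299,0,0,0,-32.7,338,299,20,0,0,-32.7,338,299,35,0,0,-32.7,338,299,40,0,0,-32.7,338,299,40,0,0,-32.7])

```text
time_s: 34.83
tcp_pos: [659.1, -76.0, 96.4]
tool_rot: [-180.0, 0.1, -1.2]
wrist_force: [0.7, -0.4, -1.7]
opening: 37.8
gripper_force: 62.1
```

Run:
```python
from h import *
go((659.2,-76.3,77,-1.3))
p,d=optics.grab_frame("side")
for b in blobs(p,(5,130,120),(20,255,255),30,(280,140,400,260),5):print("side",b[0].round(1),b[1])
```

```text
t 34.83 at [659.1 -76.   96.4] [-1.8e+02  1.0e-01 -1.2e+00] F [ 0.7 -0.4 -1.7] op 37.8
(659.2, -76.3, 77, -1.3) -> [0.1, 0.3, 19.4, -0.0, 0.1, 0.1]
side [335.5 221.4] 470.0
side [322.2 191.9] 234.0
```

servo_tool(deltas=[0,0,8,0,0,0,0,0,12,0,0,0,0,0,16,0,0,0,0,0,19,0,0,0,0,0,20,0,0,0])

```text
time_s: 35.5
tcp_pos: [659.5, -77.4, 77.0]
tool_rot: [-180.0, 0.0, -1.3]
wrist_force: [1.0, 0.7, -1.8]
opening: 37.5
gripper_force: 62.1
```

servo_tool(deltas=[0,0,2,0,0,0,0,0,4,0,0,0,0,0,6,0,0,0,0,0,6,0,0,0])

```text
time_s: 36.0
tcp_pos: [659.2, -77.3, 70.6]
tool_rot: [-180.0, 0.1, -1.3]
wrist_force: [-0.3, -0.4, -1.3]
opening: 38.1
gripper_force: 62.1
```

servo_tool(deltas=[0,0,2,0,0,0,0,0,4,0,0,0,0,0,6,0,0,0,0,0,7,0,0,0,0,0,7,0,0,0])

```text
time_s: 36.62
tcp_pos: [660.3, -77.6, 69.8]
tool_rot: [180.0, 0.0, -1.3]
wrist_force: [-16.1, 2.8, 28.4]
opening: 37.9
gripper_force: 64.6
```

Run:
```python
from h import *
p,d=optics.grab_frame("side")
for b in blobs(p,(100,130,100),(118,255,255),12,(285,170,330,260)):print("tab",b[0].round(1),b[1])
```

```text
tab [319.8 241.1] 57.0
tab [327.  231.1] 14.0
tab [310.5 218.9] 55.0
tab [317.1 211.1] 21.0
tab [302.4 199. ] 53.0
tab [308.6 190.2] 13.0
```

All three are latched. Next I'll release and move to the module tray.

servo_tool(deltas=[-0.5,0,-6.5,0,0,0,-0.5,0,-6.5,0,0,0,-0.5,0,-6.5,0,0,0,-0.5,0,-6.5,0,0,0], gripper=0.5)

```text
time_s: 37.17
tcp_pos: [658.8, -77.3, 70.0]
tool_rot: [-180.0, 0.1, -1.3]
wrist_force: [-0.2, 0.1, -0.4]
opening: 64.0
gripper_force: 0.0
```

servo_tool(deltas=[0,0,-60,0,0,0,0,0,-85,0,0,0,-184,206,-60,0,0,-9.1,-184,206,-60,0,0,-9.1,-184,206,-60,0,0,-9.1,-184,206,-60,0,0,-9.1,-184,206,-20,0,0,-9.1,-184,206,10,0,0,-9.1,-184,206,10,0,0,-9.1], gripper=-0.25)

```text
time_s: 38.3
tcp_pos: [468.5, -277.9, 58.1]
tool_rot: [-179.7, 0.2, 7.7]
wrist_force: [-0.1, -0.7, -0.4]
opening: 32.3
gripper_force: 0.0
```

Run:
```python
from h import *
p,d=optics.grab_frame("side");q,_=optics.grab_frame("top")
for b in blobs(p,(0,0,150),(180,60,255),10,(280,300,350,375)):print("mod",b[0].round(1),b[1],ray("side",b[0],15)[0].round(1))
for b in blobs(q,(0,0,150),(180,60,255),10,(370,185,430,230)):print("modtop",b[0].round(1),b[1],ray("top",b[0],18)[0].round(1))
go((479.5,-287.5,30,7.8),(479.5,-287.5,13,7.8))
```

```text
mod [311.4 356.2] 52.0 [ 492.8 -379.7   15. ]
mod [302.7 338.7] 49.0 [ 486.9 -332.4   15. ]
mod [320.8 332.6] 47.0 [ 529.9 -325.4   15. ]
mod [296.1 321.8] 22.0 [ 484.9 -284.2   15. ]
modtop [385.1 214.6] 57.0 [ 479.5 -280.1   18. ]
modtop [418.2 205.5] 283.0 [ 507.6 -378.9   18. ]
t 38.4 at [ 471.  -279.3   61.4] [180.   -0.    7.8] F [0.3 0.6 0.4] op 31.8
(479.5, -287.5, 30, 7.8) -> [7.3, 9.3, 31.4, 0.0, -0.0, 0.0]
(479.5, -287.5, 13, 7.8) -> [7.3, 9.3, 48.4, 0.0, -0.0, 0.0]
```

servo_tool(deltas=[7.3,9,20,0,0,0,7.3,9,35,0,0,0,7.3,9,44,0,0,0,7.3,9,48,0,0,0,7.3,9,48.5,0,0,0,7.3,9,48.5,0,0,0])

```text
time_s: 39.15
tcp_pos: [479.2, -287.3, 12.7]
tool_rot: [180.0, -0.0, 7.8]
wrist_force: [-0.0, 0.4, -0.6]
opening: 32.2
gripper_force: 0.0
```

servo_tool(deltas=[0,0,0,0,0,0,0,0,0,0,0,0,0,0,0,0,0,0,0,0,0,0,0,0], gripper=-1, newtons=25)

```text
time_s: 39.65
tcp_pos: [479.2, -287.4, 12.8]
tool_rot: [180.0, -0.0, 7.8]
wrist_force: [-0.7, 0.2, 5.2]
opening: 12.7
gripper_force: 26.5
```

servo_tool(deltas=[0,0,-20,0,0,0,0,0,-70,0,0,0,0,0,-120,0,0,0,0,0,-120,0,0,0,0,0,-120,0,0,0])

```text
time_s: 40.28
tcp_pos: [478.6, -286.7, 132.3]
tool_rot: [-180.0, 0.0, 7.8]
wrist_force: [-0.1, -1.2, -0.3]
opening: 13.0
gripper_force: 25.9
```

Run:
```python
from h import *
go((656.5,-77,120,-1.3),(656.5,-77,84,-1.3))
p,d=optics.grab_frame("side");q,_=optics.grab_frame("top")
a=cv2.resize(p[240:390,180:360,::-1],(400,333),interpolation=cv2.INTER_CUBIC);b=cv2.resize(p[165:285,285:395,::-1],(400,333),interpolation=cv2.INTER_CUBIC)
cv2.imwrite("pics/s8.png",np.hstack([a,b]))
```

```text
t 40.27 at [ 478.6 -286.7  132.3] [-180.     0.     7.8] F [-0.1 -1.2 -0.3] op 13.0
(656.5, -77, 120, -1.3) -> [204.7, -183.7, 12.3, -0.0, 0.0, 9.1]
(656.5, -77, 84, -1.3) -> [204.7, -183.7, 48.3, -0.0, 0.0, 9.1]
```

View pics/s8.png

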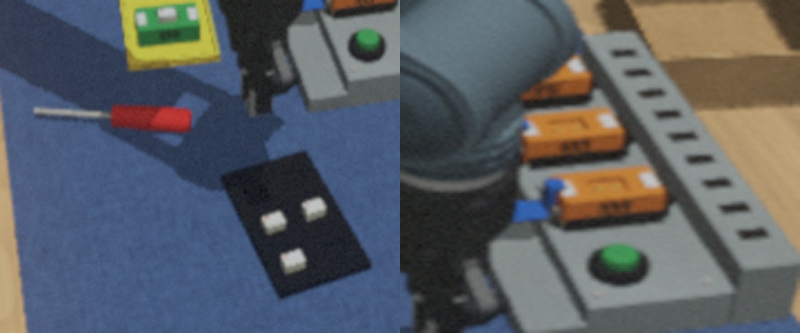

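The module is in the fingers (opening 13 mm) and its pocket in the black tray is empty. All three carriers sit home. On to bay 2.

servo_tool(deltas=[204.5,-183.5,0,0,0,9.1,204.5,-183.5,0,0,0,9.1,204.5,-183.5,0,0,0,9.1,204.5,-183.5,0,0,0,9.1,204.5,-183.5,0,0,0,9.1,204.5,-183.5,0,0,0,9.1,204.5,-183.5,20,0,0,9.1,204.5,-183.5,38,0,0,9.1,204.5,-183.5,40,0,0,9.1,204.5,-183.5,40,0,0,9.1])

```text
time_s: 41.62
tcp_pos: [656.3, -78.1, 91.9]
tool_rot: [-180.0, 0.0, -1.4]
wrist_force: [0.1, -0.2, 0.4]
opening: 12.8
gripper_force: 25.9
```

Run:
```python
from h import *
go((656.5,-77.3,79.5,-1.3))
```

```text
t 41.62 at [656.3 -78.1  91.9] [-180.     0.    -1.4] F [ 0.1 -0.2  0.4] op 12.8
(656.5, -77.3, 79.5, -1.3) -> [0.2, -0.8, 12.4, -0.0, 0.0, -0.1]
```

servo_tool(deltas=[0,-0.8,6,0,0,0,0,-0.8,9,0,0,0,0,-0.8,11,0,0,0,0,-0.8,12.5,0,0,0,0,-0.8,12.5,0,0,0])

```text
time_s: 42.25
tcp_pos: [656.7, -76.7, 79.7]
tool_rot: [-180.0, 0.0, -1.3]
wrist_force: [-0.9, 0.1, -0.3]
opening: 12.9
gripper_force: 25.9
```

servo_tool(deltas=[0,0,0,0,0,0,0,0,0,0,0,0,0,0,0,0,0,0], gripper=-0.4)

```text
time_s: 42.62
tcp_pos: [656.8, -76.8, 79.9]
tool_rot: [180.0, -0.0, -1.3]
wrist_force: [-0.8, 0.4, 0.3]
opening: 25.9
gripper_force: 0.0
```

servo_tool(deltas=[0,0,-30,0,0,0,0,0,-60,0,0,0,-60,100,-70,0,0,-9.1,-100,180,-70,0,0,-9.1,-165,254,-60,0,0,-9.1,-165,254,-20,0,0,-9.1,-165,254,20,0,0,-9.1,-165,254,20,0,0,-9.1], gripper=-0.25)

```text
time_s: 43.62
tcp_pos: [483.3, -327.3, 57.2]
tool_rot: [-179.8, 0.1, 7.6]
wrist_force: [-0.7, -0.2, 0.2]
opening: 32.3
gripper_force: 0.0
```

Run:
```python
from h import *
go((486,-335,30,7.8),(486,-335,13,7.8))
p,d=optics.grab_frame("side")
for b in blobs(p,(0,0,150),(180,45,255),8,(300,170,365,240)):print("lids",b[0].round(1),b[1],ray("side",b[0],83)[0].round(1))
cv2.imwrite("pics/s9.png",cv2.resize(p[165:265,285:385,::-1],(500,500),interpolation=cv2.INTER_CUBIC))
```

```text
t 43.62 at [ 483.3 -327.3   57.2] [-1.798e+02  1.000e-01  7.600e+00] F [-0.7 -0.2  0.2] op 32.3
(486, -335, 30, 7.8) -> [1.7, 8.1, 27.2, -0.2, 0.1, -0.2]
(486, -335, 13, 7.8) -> [1.8, 8.1, 44.2, -0.2, 0.1, -0.2]
lids [353.1 229.2] 19.0 [684.6 -83.6  83. ]
lids [342.9 228.8] 19.0 [660.1 -76.4  83. ]
lids [341.9 207.9] 17.0 [685.6   5.7  83. ]
lids [333.2 188.2] 13.0 [690.9  95.8  83. ]
```

View pics/s9.png

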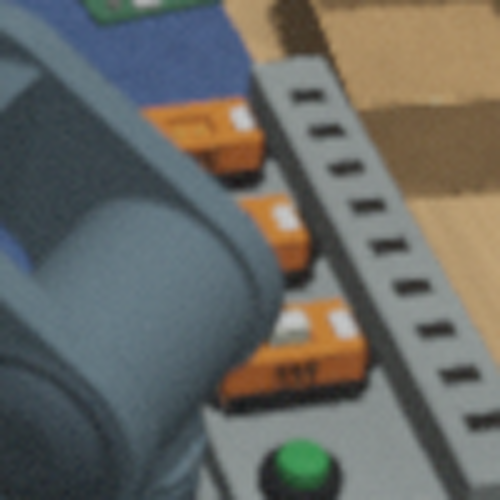

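Bay 2's module is in its pocket, partly hidden by the arm. On to the next module.

Run:
```python
from h import *
optics.grab_frame("side");optics.grab_frame("side")
go((486,-335,13,7.8))
```

```text
t 43.77 at [ 486.  -326.7   59.6] [-179.9    0.     7.7] F [-0.1 -0.5  0.2] op 32.1
(486, -335, 13, 7.8) -> [-1.1, 8.3, 46.6, -0.1, 0.0, -0.1]
```

servo_tool(deltas=[-1,8.3,20,0,0,0,-1,8.3,35,0,0,0,-1,8.3,43,0,0,0,-1,8.3,46,0,0,0,-1,8.3,46.5,0,0,0,-1,8.3,46.5,0,0,0])

```text
time_s: 44.52
tcp_pos: [486.4, -335.5, 13.8]
tool_rot: [180.0, -0.0, 7.8]
wrist_force: [0.2, -0.2, 0.5]
opening: 32.4
gripper_force: 0.0
```

servo_tool(deltas=[0,0,0,0,0,0,0,0,0,0,0,0,0,0,0,0,0,0,0,0,0,0,0,0], gripper=-1)

```text
time_s: 45.02
tcp_pos: [486.3, -335.6, 13.8]
tool_rot: [180.0, -0.0, 7.8]
wrist_force: [-0.8, -0.6, 4.3]
opening: 12.7
gripper_force: 26.0
```

servo_tool(deltas=[0,0,-20,0,0,0,0,0,-70,0,0,0,0,0,-120,0,0,0,0,0,-120,0,0,0,0,0,-120,0,0,0])

```text
time_s: 45.65
tcp_pos: [485.8, -335.0, 133.5]
tool_rot: [-180.0, 0.0, 7.8]
wrist_force: [0.1, -0.6, -1.0]
opening: 13.0
gripper_force: 25.5
```

Run:
```python
from h import *
go((658.3,13.7,95,-1.3))
p,d=optics.grab_frame("side")
for b in blobs(p,(0,0,150),(180,45,255),8,(300,170,365,240)):print("lids",b[0].round(1),b[1],ray("side",b[0],83)[0].round(1))
```

```text
t 45.65 at [ 485.8 -335.   133.5] [-180.     0.     7.8] F [ 0.1 -0.6 -1. ] op 13.0
(658.3, 13.7, 95, -1.3) -> [218.1, -322.1, 38.5, -0.0, 0.0, 9.1]
lids [330.8 232.9] 12.0 [625.3 -84.8  83. ]
lids [353.1 229.2] 19.0 [684.6 -83.6  83. ]
lids [341.8 228.9] 28.0 [657.4 -76.   83. ]
lids [342.1 208.1] 15.0 [685.9   4.8  83. ]
```

servo_tool(deltas=[218,-322,0,0,0,9.1,218,-322,0,0,0,9.1,218,-322,0,0,0,9.1,218,-322,0,0,0,9.1,218,-322,0,0,0,9.1,218,-322,0,0,0,9.1,218,-322,0,0,0,9.1,218,-322,0,0,0,9.1,218,-322,20,0,0,9.1,218,-322,38,0,0,9.1,218,-322,38,0,0,9.1,218,-322,38,0,0,9.1])

```text
time_s: 47.2
tcp_pos: [658.4, 12.7, 95.1]
tool_rot: [180.0, 0.0, -1.4]
wrist_force: [-0.4, -1.2, 0.8]
opening: 12.9
gripper_force: 25.5
```

Run:
```python
from h import *
go((658.3,13.6,80.5,-1.3))
```

```text
t 47.2 at [658.4  12.7  95.1] [180.    0.   -1.4] F [-0.4 -1.2  0.8] op 12.9
(658.3, 13.6, 80.5, -1.3) -> [-0.1, -0.9, 14.6, 0.0, 0.0, -0.1]
```

Next module target: (492,-382).

servo_tool(deltas=[0,-0.9,6,0,0,0,0,-0.9,10,0,0,0,0,-0.9,13,0,0,0,0,-0.9,14.5,0,0,0,0,-0.9,14.5,0,0,0])

```text
time_s: 47.82
tcp_pos: [658.4, 14.2, 80.7]
tool_rot: [-180.0, 0.0, -1.3]
wrist_force: [0.2, -0.9, 0.7]
opening: 13.3
gripper_force: 25.5
```

servo_tool(deltas=[0,0,0,0,0,0,0,0,0,0,0,0,0,0,0,0,0,0], gripper=-0.4)

```text
time_s: 48.2
tcp_pos: [658.5, 14.2, 80.9]
tool_rot: [180.0, -0.0, -1.3]
wrist_force: [-0.9, -0.5, -0.4]
opening: 25.7
gripper_force: 0.0
```

servo_tool(deltas=[0,0,-30,0,0,0,0,0,-60,0,0,0,-60,100,-70,0,0,-9.1,-100,180,-70,0,0,-9.1,-140,270,-60,0,0,-9.1,-158,391,-60,0,0,-9.1,-158,391,-60,0,0,-9.1,-158,391,-20,0,0,-9.1,-158,391,10,0,0,-9.1,-158,391,20,0,0,-9.1,-158,391,20,0,0,-9.1,-158,391,20,0,0,-9.1], gripper=-0.25)

```text
time_s: 49.7
tcp_pos: [492.7, -372.5, 62.1]
tool_rot: [179.9, -0.1, 7.9]
wrist_force: [0.0, -0.5, 0.2]
opening: 31.9
gripper_force: 0.0
```

Run:
```python
from h import *
p,d=optics.grab_frame("side")
go((492.2,-382,13,7.8))
for b in blobs(p,(0,0,150),(180,45,255),8,(300,170,365,240)):print("lids",b[0].round(1),b[1],ray("side",b[0],83)[0].round(1))
```

```text
t 49.75 at [ 492.9 -372.6   62.5] [ 1.799e+02 -1.000e-01  7.900e+00] F [-0.1 -0.2  0.2] op 32.1
(492.2, -382, 13, 7.8) -> [-2.1, 9.1, 49.5, 0.1, -0.1, 0.1]
lids [353.8 229. ] 11.0 [686.8 -83.2  83. ]
lids [341.9 207.9] 17.0 [685.6   5.7  83. ]
lids [332.9 205.8] 8.0 [665.   19.8  83. ]
lids [333.2 188.2] 13.0 [690.9  95.8  83. ]
```

servo_tool(deltas=[-2,9,20,0,0,0,-2,9,37,0,0,0,-2,9,46,0,0,0,-2,9,49,0,0,0,-2,9,49.5,0,0,0,-2,9,49.5,0,0,0])

```text
time_s: 50.5
tcp_pos: [491.1, -382.5, 11.8]
tool_rot: [180.0, -0.0, 7.8]
wrist_force: [0.0, 0.4, 0.2]
opening: 31.7
gripper_force: 0.0
```

servo_tool(deltas=[0,0,0,0,0,0,0,0,0,0,0,0,0,0,0,0,0,0,0,0,0,0,0,0], gripper=-1)

```text
time_s: 51.0
tcp_pos: [491.1, -382.6, 11.9]
tool_rot: [180.0, -0.0, 7.8]
wrist_force: [-0.0, 0.8, 4.5]
opening: 12.7
gripper_force: 26.8
```

servo_tool(deltas=[0,0,-20,0,0,0,0,0,-70,0,0,0,0,0,-120,0,0,0,0,0,-120,0,0,0,0,0,-120,0,0,0])

```text
time_s: 51.62
tcp_pos: [490.5, -382.0, 131.5]
tool_rot: [-180.0, 0.0, 7.8]
wrist_force: [-1.0, 0.4, -2.0]
opening: 13.1
gripper_force: 26.3
```

Run:
```python
from h import *
p,d=optics.grab_frame("side")
go((660.8,103.6,95,-1.3))
for b in blobs(p,(0,0,150),(180,45,255),8,(300,170,365,240)):print("lids",b[0].round(1),b[1],ray("side",b[0],83)[0].round(1))
```

```text
t 51.67 at [ 490.1 -381.5  130.3] [-1.799e+02  1.000e-01  7.800e+00] F [ 0.1 -0.2 -0.8] op 12.8
(660.8, 103.6, 95, -1.3) -> [234.9, -457.5, 35.9, -0.1, 0.1, 9.1]
lids [353. 229.] 21.0 [684.7 -82.8  83. ]
```

servo_tool(deltas=[234,-457.5,0,0,0,9.1,234,-457.5,0,0,0,9.1,234,-457.5,0,0,0,9.1,234,-457.5,0,0,0,9.1,234,-457.5,0,0,0,9.1,234,-457.5,0,0,0,9.1,234,-457.5,0,0,0,9.1,234,-457.5,0,0,0,9.1,234,-457.5,0,0,0,9.1,234,-457.5,0,0,0,9.1,234,-457.5,20,0,0,9.1,234,-457.5,34,0,0,9.1])

```text
time_s: 53.18
tcp_pos: [659.3, 101.1, 94.8]
tool_rot: [180.0, 0.2, -1.4]
wrist_force: [0.7, -0.4, -0.3]
opening: 12.9
gripper_force: 26.3
```

servo_tool(deltas=[0,0,0,0,0,0,0,0,0,0,0,0,0,0,0,0,0,0])

```text
time_s: 53.55
tcp_pos: [661.1, 102.5, 98.1]
tool_rot: [-180.0, -0.1, -1.3]
wrist_force: [-0.0, 0.1, -0.1]
opening: 12.8
gripper_force: 26.3
```

Run:
```python
from h import *
go((660,103.5,79,-1.3))
```

```text
t 53.55 at [661.1 102.5  98.1] [-1.8e+02 -1.0e-01 -1.3e+00] F [-0.   0.1 -0.1] op 12.8
(660, 103.5, 79, -1.3) -> [-1.2, -0.9, 19.1, -0.0, -0.1, -0.0]
```

servo_tool(deltas=[-1.2,-0.9,8,0,0,0,-1.2,-0.9,13,0,0,0,-1.2,-0.9,17,0,0,0,-1.2,-0.9,19,0,0,0,-1.2,-0.9,19,0,0,0,-1.2,-0.9,19,0,0,0])

```text
time_s: 54.3
tcp_pos: [659.6, 103.6, 78.4]
tool_rot: [-180.0, -0.0, -1.3]
wrist_force: [-0.1, -0.6, 0.1]
opening: 12.7
gripper_force: 26.3
```

servo_tool(deltas=[0,0,0,0,0,0,0,0,0,0,0,0,0,0,0,0,0,0], gripper=-0.4)

```text
time_s: 54.68
tcp_pos: [659.5, 103.6, 78.3]
tool_rot: [-180.0, -0.0, -1.3]
wrist_force: [-0.1, 0.1, -0.1]
opening: 25.5
gripper_force: 0.0
```

servo_tool(deltas=[0,0,-30,0,0,0,0,0,-80,0,0,0,-50,10,-130,0,0,0,-100,20,-150,0,0,0,-150,36,-150,0,0,0,-250,36,-150,0,0,0,-250,36,-150,0,0,0,-250,36,-150,0,0,0,-250,36,-150,0,0,0], gripper=-1)

```text
time_s: 55.8
tcp_pos: [409.4, 73.3, 228.9]
tool_rot: [180.0, -0.1, -1.3]
wrist_force: [-0.1, -0.1, -0.4]
opening: 0.0
gripper_force: 0.0
```

Run:
```python
from h import *
p,d=optics.grab_frame("side");q,_=optics.grab_frame("top")
go((637.5,-156.3,120,-1.3),(637.5,-156.3,72,-1.3))
for b in blobs(p,(0,0,150),(180,45,255),8,(300,170,365,240)):print("lids",b[0].round(1),b[1],ray("side",b[0],83)[0].round(1))
for b in blobs(p,(100,130,100),(118,255,255),12,(285,170,330,260)):print("tab",b[0].round(1),b[1])
cv2.imwrite("pics/s10.png",np.hstack([cv2.resize(q[120:190,230:350,::-1],(400,300),interpolation=cv2.INTER_CUBIC),cv2.resize(p[170:260,285:385,::-1],(400,300),interpolation=cv2.INTER_CUBIC)]))
```

```text
t 55.9 at [409.6  73.3 228.6] [180.   -0.   -1.3] F [ 0.5 -1.8 -0.1] op 0.2
(637.5, -156.3, 120, -1.3) -> [233.0, 224.3, 108.7, 0.0, -0.0, -0.0]
(637.5, -156.3, 72, -1.3) -> [233.0, 224.3, 156.7, 0.0, -0.0, -0.0]
lids [330.8 232.5] 10.0 [625.9 -83.3  83. ]
lids [352.9 229.2] 18.0 [684.3 -83.6  83. ]
lids [341.9 228.8] 27.0 [657.6 -75.7  83. ]
lids [320.5 211.6] 10.0 [625.4   3.   83. ]
lids [341.9 208.1] 15.0 [685.1   4.7  83. ]
lids [331.3 207.1] 23.0 [659.2  15.   83. ]
lids [312.2 190.5] 8.0 [630.7  98.4  83. ]
lids [333.  188.3] 11.0 [690.2  95.7  83. ]
lids [322.4 187.7] 22.0 [662.1 104.7  83. ]
tab [319.9 240.8] 64.0
tab [326.9 231.4] 16.0
tab [310.2 219. ] 57.0
tab [317.  211.3] 20.0
tab [303.  198.7] 48.0
tab [308.5 190.3] 12.0
```

View pics/s10.png

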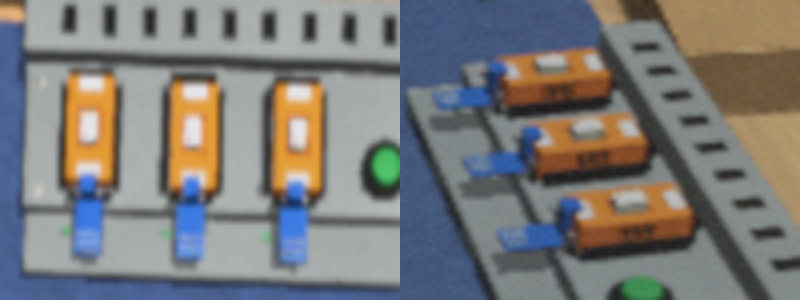

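Every bay holds a carrier with its module in the pocket (top crop (88,127), (192,130), (298,133)), and all the tabs are level. Now the start button.

servo_tool(deltas=[233,224,100,0,0,0,233,224,100,0,0,0,233,224,100,0,0,0,233,224,100,0,0,0,233,224,100,0,0,0,233,224,100,0,0,0,233,224,140,0,0,0,233,224,150,0,0,0,233,224,154,0,0,0,233,224,154,0,0,0,233,224,154,0,0,0])

```text
time_s: 57.28
tcp_pos: [637.4, -156.1, 75.9]
tool_rot: [179.9, -0.1, -1.3]
wrist_force: [0.7, -0.5, -0.3]
opening: 0.2
gripper_force: 0.0
```

servo_tool(deltas=[0,0,4,0,0,0,0,0,8,0,0,0,0,0,12,0,0,0,0,0,14,0,0,0,0,0,15,0,0,0,0,0,15,0,0,0])

```text
time_s: 58.02
tcp_pos: [636.8, -156.0, 61.0]
tool_rot: [180.0, 0.0, -1.3]
wrist_force: [-4.5, 1.9, 10.8]
opening: -0.2
gripper_force: 5.4
```

servo_tool(deltas=[0,0,1.5,0,0,0,0,0,1.5,0,0,0,0,0,1.5,0,0,0])

```text
time_s: 58.4
tcp_pos: [636.8, -156.0, 60.8]
tool_rot: [180.0, 0.0, -1.3]
wrist_force: [-8.6, 3.5, 18.6]
opening: -0.3
gripper_force: 9.0
```

servo_tool(deltas=[0,0,-20,0,0,0,0,0,-60,0,0,0,-40,0,-120,0,0,0,-100,0,-160,0,0,0,-200,-120,-160,0,0,0,-230,-220,-170,0,0,0,-230,-220,-170,0,0,0,-230,-220,-170,0,0,0,-230,-220,-170,0,0,0,-230,-220,-170,0,0,0])

```text
time_s: 59.65
tcp_pos: [411.6, 69.6, 228.0]
tool_rot: [180.0, -0.1, -1.2]
wrist_force: [-0.0, 1.0, -0.9]
opening: 0.0
gripper_force: 0.0
```

Run:
```python
from h import *
p,d=optics.grab_frame("side");go()
q,_=optics.grab_frame("top")
for b in blobs(p,(0,0,150),(180,45,255),20,(300,170,365,240)):print("lids",b[0].round(1),b[1])
for b in blobs(p,(100,130,100),(118,255,255),30,(285,170,330,260)):print("tab",b[0].round(1),b[1])
cv2.imwrite("pics/s11.png",np.hstack([cv2.resize(q[100:280,140:380,::-1],(400,300)),cv2.resize(p[140:320,180:420,::-1],(400,300))]))
```

```text
t 59.7 at [412.   68.9 227.9] [180.   -0.   -1.3] F [ 0.1 -0.3 -0.7] op -0.4
lids [342.  228.8] 26.0
lids [331.3 207.1] 23.0
lids [322.4 187.7] 22.0
tab [320.  240.7] 65.0
tab [310.2 219. ] 57.0
tab [302.9 198.8] 47.0
```

View pics/s11.png

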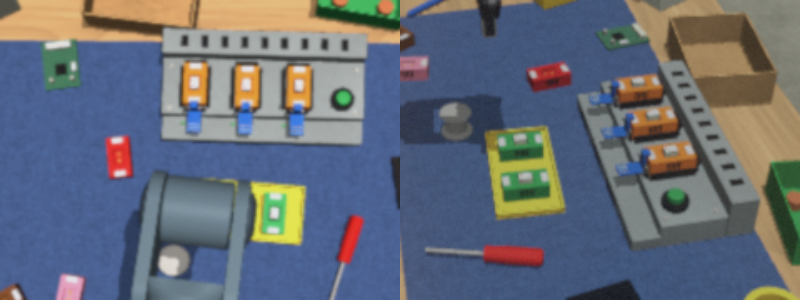

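The final view shows three loaded, latched orange carriers, both greens flat in the tray, and the bystanders undisturbed. Handing in.

```bash
python3 -c "
from workcell import ctrl
print(ctrl.close_job())"
```

```text
the job is handed in; nothing more can be done
None
```

The changeover is done and handed in at about 60 s: both finished green carriers lie flat in the return tray, all three orange carriers are latched in their bays with one module each, and the start button was pressed fully in last.

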